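Refit the retaining ring on a cart wheel's axle

TASK

Pick the ring pliers out of their cradle by squeezing the handles, so that they spread the retaining ring and carry it; bring the ring over the axle of the cart wheel and slide it down, pressing the spring washer to its stop without forcing it (keep the push under 18 N), then ease the handles so that the ring closes into the groove and keeps the washer down. Hang the empty pliers upright in their cradle again, handle the ring only with the pliers, and leave everything else where it is.

Things in the scene. Friction and masses are not known exactly. Their poses are not given: they have to be found in the camera images.
- pliers_grip (a point): Midway between the two upright handles of the ring pliers (190 g, tips down), half-way up, 60 mm above the pivot. Handles 16 mm wide along x, 44 tall, at +y and -y, 50 mm over their outer faces at rest. Squeezing them along y spreads the tips; stop at about 39 mm (some 15 N; grip 25 to 30 N). They spring outward (8 N at rest), so held at 48 to 49 mm they are relaxed yet still gripped. z up
- pliers_pivot (a point): pivot of the pliers, centre of their flat cross bar (104 mm along x, 14 wide, 6 thick) by which they hang in the wooden cradle; 60 mm below pliers_grip; same axes
- pliers_tips (a point): midway between the pliers' two tip shoulders, 75 mm below the pivot, same axes. Each shoulder (14 x 8 mm) presses on a ring lug; a 4 mm pin under it, 6.5 mm long, is in the lug's hole from the start. Spread, the pins lean out and carry the ring by its own spring; relaxed, they are loose and lift straight out. The axle passes up between the pliers' legs, at this midpoint
- ring_mid (a point): middle of the steel retaining ring (56 g), half-way up its 5 mm. Flat C, 43 mm in x, 56 in y: back bar at -x, two sprung arms with a lug at +y and -y, holes 8 x 7 mm, 19 mm from the middle. Arms 17.4 mm apart at rest; fully spread they clear the axle by 2 mm a side. At first it lies on the cradle's shelf, underside 45 mm above the table, pins in its lugs. Any yaw fits the axle
- ring_l (a joint): opening of the ring's +y arm, rad: 0 to 0.1 closed, about 0.27 fully spread by the pliers, about 0.17 if it merely clamps the thick part of the axle
- ring_r (a joint): the same for the -y arm
- cradle_seat (a point): where the pliers' pivot lies when they hang in the cradle, 125.5 mm above the table. Two upright wooden posts, 80 mm apart along x, each with a flared notch for the cross bar (20 mm wide at its floor, about 40 at its mouth, 12 deep). Post tops 138 mm above the table: lift the ring and tips above them before moving sideways. x along the cross bar, z up
- hub (a point): centre of the top of the hub boss (34 mm across) of a 160 mm cart wheel lying fixed, hub up. From it stands a vertical steel axle, 24 mm thick, nose tapered; groove 16 mm across, 8 high. The axle's height differs each time: nose 39 to 65 mm above this point, lower edge of the groove 3 to 29 mm above it, so the depth must be felt. z up
- washer (a joint): travel in m of the brass spring washer (32 mm across, 3 thick) on the axle: 0 when up, covering the groove; 0.008 at its stop, where a ring lying on it is level with the groove. Spring: 1.4 N at first, 4.2 N at the stop. A ring in the groove holds it at about 0.0055
- bento_mid (a point): bystander: the lunch box with clip-on lid, 124 x 196 x 62, its middle
- jar_mid (a point): bystander: the glass jar, 72 across, 115 tall, its middle
- tin_center (a point): bystander: the small round aluminium tin, 60 across, 40 tall, its middle
- cup_mid (a point): bystander: the plastic cup, 74 across the rim, 90 tall, its middle
- fork_mid (a point): bystander: the bamboo fork lying flat, 170 long, 5 thick, its middle
- wrench_mid (a point): bystander: the wrench lying flat, its middle

How it is judged:
By the outcome, as a careful person would: the job done as asked, in the order asked, and still so for the second after the job is handed in, with the robot touching nothing.
It also fails if it takes over 67 s, if anything falls off the work surface, if the arm or the gripper's body presses on something with over 40 N, if the wrist force passes 120 N, or if a joint passes its speed limit or range.

ROBOT

A 6-joint arm with a two-finger parallel gripper is mounted at the origin on the work surface. World frame = base frame: x ahead of the robot, y to its left, z up, the work surface at z = 0. Lengths are in m, angles in rad, forces in N, time in s.
With the tool pointing down it reaches from about 0.325 to 0.85 m from the base axis. Payload 4.4 kg.
Tool frame: the origin (TCP) lies on the mounting face of the last link; the fingertips stand 199 mm ahead of it and the grasp point (between the pads) lies grasp_offset ahead of it (grasp_offset is the distance from the TCP to the grasp point, in m); z points along the fingers, x is the direction in which the jaws open and shut, and the axes are right-handed (so a half turn about z gives the same grasp; the last joint's range is limited). The gripper opens to 94 mm and grips with 3 to 60 N. Pads are 16 mm wide; open, the fingers measure 119 mm over their backs; the gripper's body (75 mm by 177 mm) begins 78 mm behind the grasp point.
Start: joints at [-1.492, 0.207, 1.542, -0, 1.393, -0.15], TCP at [0.13, -0.56, 0.405] pointing down, gripper open.
Joint ranges: [-2.73, 2.73], [-0.86, 2.22], [0.23, 2.46], [-1.11, 4.25], [0.08, 2.63], [-2.82, 2.82]. Speed limits (rad/s): [2.79, 2.79, 3.14, 3.14, 3.14, 3.14].

INTERFACE

Orientations are given as a 3x3 rotation matrix whose columns are the frame's x, y, z axes.
In Python, from bench import * gives the robot as it stands.
- The arm moves only by the tool step_arm, never from a script. Its argument "commands" is one flat list of numbers, 5 for each row, row after row: the closure, from -1 (fully open) to 1 (shut), then the shift along the world's x, y, z normalised to -1 to 1, where 1 is 300 mm, then the turn about the world's z normalised to -1 to 1, where 1 is 180 degrees. In form: [gripper, dx, dy, dz, spin, gripper, dx, dy, dz, spin, ...]. A call has 1 to 10 rows; each row is the pose to reach, as a shift and turn from the pose measured when the call began, turning the shorter way round; what a row does not reach only later rows make up. A row lasts 1/8 s, in which the tool goes at most 62.5 mm and 10.7 degrees, less where a joint would pass 70% of its speed; a pose out of reach is approached as far as the arm can. A call with a number of a shift or a turn outside -1 to 1 is refused whole. A call with a gripper value outside its range is refused whole. The fingers move at their own pace and stop on an object; "squeeze" is the grip in N (left out, the last holds). Time passes only in rows, so rows that repeat a pose let the fingers close. It gives the time, the measured TCP pose, the force and the opening at its end, in the units of the state.
- get_state(): the state, without advancing time (a new reading comes with each control period).
- get_image(name): name is "side" or "top" or "wrist"; returns the picture (480x640x3 uint8, red, green, blue); there is no depth.
- camera_model(name): a dict with "intrinsics" (3x3 intrinsics, pixels), "cam_to_world" (4x4, takes a point from camera to world coordinates); the wrist camera has in their place "hand_eye" (4x4, takes a point from camera to tool coordinates, whose origin is the TCP and whose axes are the tool frame's). Camera axes: x right, y down, z forward; pixel columns grow to the right and rows downward; lengths in m; the calibration is good to about 2 mm. A picture is of the moment at which its call begins: read the wrist's pose just before it. camera_model takes no time and is no camera call.
- finish_job(): hands the job in, once; it reports no verdict.
Trained networks look in the newest picture that a camera, given by its name, has taken for a name from the list of things; names that differ only in an ending like _2 or _b are one class to them, and where a whole thing is asked for, a point or a joint stands for the part that bears it (a point fixed in the world has none). Each returns a list of dicts, best first, with "score" (0 to 1); they miss things now and then, are a little off and sometimes report something else, mostly with a low value. They report only what shows in the picture. A call takes as long as a camera call.
- find_in(camera, label): "extent" ([centre column, centre row, width, height] as shares, 0 to 1, of the picture: columns of its width, rows of its height, round what is visible of it).
- outline_of(camera, label): "mask" (480x640 bool, what is visible of it) and "extent" ([centre column, centre row, width, height] as shares, 0 to 1, of the picture: columns of its width, rows of its height, round what is visible of it).
- tip_of(camera, label): "position" ([row, column] as shares, 0 to 1, of the picture: columns of its width, rows of its height: a listed point, or the origin of a listed thing).
The state is a dict: "clock": time; "joint_positions": joint angles; "dq": joint speeds; "effort": joint torques, N m; "tcp_pos": TCP position; "ee_rot": TCP orientation; "wrist_force": force on the tool from outside, world axes, zero at the start; "moment": the same for the moment, N m; "finger_gap": finger opening in m.
Only numpy, scipy, OpenCV 4.12 (cv2) and the standard library are available. Lean on these libraries where they do the work, as an engineer would, in place of code of your own. Each camera call takes 0.05 s, during which the arm holds its last target.

## Working session

There is one attempt and no reset: what is moved stays moved. The work goes in short steps, Python scripts to look and compute and a tool call to move; the robot and the scene stay as the last step left them, time stands still between calls to the robot, and variables do not carry over. Pictures are saved under pics/ and viewed, and the job is handed in when it is done.

Besides the shell and the picture viewer there is one more tool, called as name(argument=value, ...) on one line, values as JSON. step_arm: Moves the arm, as the interface text tells. Its arguments: {"type":"object","properties":{"commands":{"type":"array"},"squeeze":{"type":"number"}},"required":["commands"]}

```bash
ls; mkdir -p pics; python3 - <<'E'
from bench import *
import cv2,numpy as np
s=get_state()
for k in s: print(k,np.round(s[k],4).tolist())
try: print(grasp_offset)
except Exception as e: print(e)
for n in ["side","top","wrist"]:
    im=get_image(n); cv2.imwrite(f"pics/{n}0.png",im[:,:,::-1])
    print(n,camera_model(n))
E
```

```text
pics
clock 0.0
joint_positions [-1.4925, 0.2074, 1.5429, 0.0, 1.3935, -0.1505]
dq [-0.0016, 0.0001, 0.001, 0.002, 0.0006, -0.0008]
effort [0.0001, -37.0873, -28.1419, 0.0699, 0.0362, -0.0002]
tcp_pos [0.1304, -0.5597, 0.4035]
ee_rot [[0.2268, -0.9739, -0.0002], [-0.9739, -0.2268, 0.0022], [-0.0022, -0.0003, -1.0]]
wrist_force [-0.2575, 0.4634, 0.6829]
moment [0.0123, -0.037, 0.0265]
finger_gap 0.0939
0.1804
side {'intrinsics': array([[451.90152325,   0.        , 322.0733268 ],
       [  0.        , 451.90152325, 238.76265248],
       [  0.        ,   0.        ,   1.        ]]), 'cam_to_world': array([[-0.76144222, -0.43854726,  0.47736993,  0.13748837],
       [-0.64811111,  0.50077192, -0.57374164,  0.50699413],
       [ 0.01255937, -0.74625986, -0.66553623,  0.70347218],
       [ 0.        ,  0.        ,  0.        ,  1.        ]])}
top {'intrinsics': array([[465.01982086,   0.        , 318.93210994],
       [  0.        , 465.01982086, 233.64073078],
       [  0.        ,   0.        ,   1.        ]]), 'cam_to_world': array([[ 0.00640167, -0.98429349,  0.17642377,  0.4008727 ],
       [-0.99996899, -0.00549208,  0.00564352,  0.00867006],
       [-0.00458594, -0.17645443, -0.98429813,  1.10065109],
       [ 0.        ,  0.        ,  0.        ,  1.        ]])}
wrist {'intrinsics': array([[380.30045097,   0.        , 322.68968105],
       [  0.        , 380.30045097, 235.99716072],
       [  0.        ,   0.        ,   1.        ]]), 'hand_eye': array([[ 9.99999514e-01,  7.29583482e-04, -6.62596146e-04,
         2.40711595e-04],
       [-5.24920391e-04,  9.63290600e-01,  2.68460322e-01,
        -7.73868538e-02],
       [ 8.34136856e-04, -2.68459843e-01,  9.63290515e-01,
         2.04398295e-02],
       [ 0.00000000e+00,  0.00000000e+00,  0.00000000e+00,
         1.00000000e+00]])}
```

View pics/side0.png

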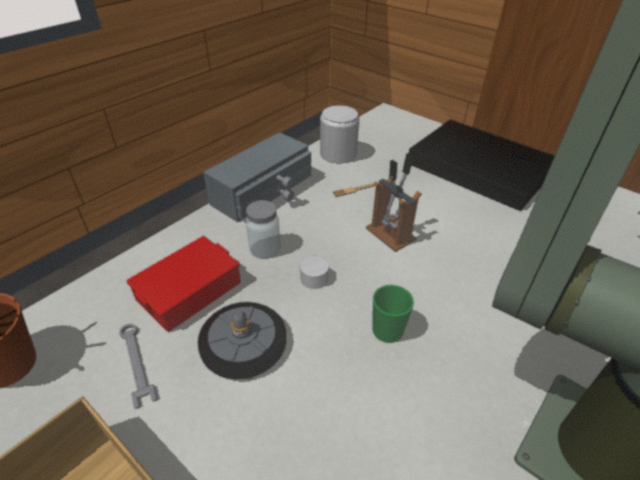

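View pics/top0.png

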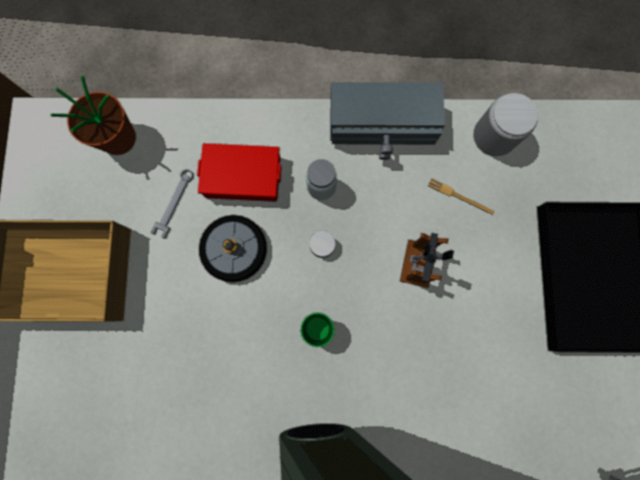

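```bash
cat > h.py <<'E'
from bench import *
import cv2,numpy as np
def cam(n,s=None):
    m=camera_model(n)
    if n!='wrist': return m['intrinsics'],m['cam_to_world']
    T=np.eye(4);T[:3,:3]=s['ee_rot'];T[:3,3]=s['tcp_pos']
    return m['intrinsics'],T@m['hand_eye']
def ray(K,T,uv):
    d=T[:3,:3]@np.linalg.solve(K,[uv[0],uv[1],1]); return T[:3,3],d/np.linalg.norm(d)
def atz(K,T,uv,z):
    o,d=ray(K,T,uv); return o+d*(z-o[2])/d[2]
def tri(rs):
    A=np.zeros((3,3));b=np.zeros(3)
    for o,d in rs:
        P=np.eye(3)-np.outer(d,d);A+=P;b+=P@o
    x=np.linalg.solve(A,b)
    return x,[np.linalg.norm((np.eye(3)-np.outer(d,d))@(x-o)) for o,d in rs]
def proj(K,T,p):
    q=K@(T[:3,:3].T@(np.asarray(p)-T[:3,3])); return q[:2]/q[2]
def pix(r): return np.array([r['position'][1]*640,r['position'][0]*480])
E
python3 - <<'E'
from h import *
for l in ['pliers_grip','pliers_pivot','pliers_tips','ring_mid','cradle_seat','hub']:
    rs=[]
    for n in ['side','top']:
        r=tip_of(n,l)
        if r:
            print(l,n,[(np.round(pix(x),1).tolist(),round(x['score'],2)) for x in r[:3]])
            rs.append(ray(*cam(n),pix(r[0])))
    if len(rs)==2:
        x,e=tri(rs);print('   ',x.round(4),np.round(e,4))
E
```

```text
pliers_grip side [([401.0, 167.3], 0.89)]
pliers_pivot side [([397.8, 189.1], 0.62)]
pliers_pivot top [([430.2, 255.2], 0.63)]
    [ 0.5299 -0.2198  0.1303] [0.0002 0.0002]
pliers_tips side [([390.5, 216.7], 0.83)]
ring_mid side [([392.1, 219.3], 0.64)]
ring_mid top [([420.9, 261.4], 0.56)]
    [ 0.5286 -0.2167  0.0475] [0.002 0.002]
cradle_seat side [([397.8, 190.2], 0.9)]
cradle_seat top [([430.3, 255.0], 0.7)]
    [ 0.5306 -0.2211  0.1266] [0.0006 0.0006]
hub side [([241.2, 327.8], 0.72)]
hub top [([229.2, 245.0], 0.82)]
    [0.5611 0.2193 0.05  ] [0.0008 0.0008]
```

step_arm(commands=[-1, 0.9, 0.767, 0.14, 0, -1, 0.9, 0.767, 0.14, 0, -1, 0.9, 0.767, 0.14, 0, -1, 0.9, 0.767, 0.14, 0, -1, 0.9, 0.767, 0.14, 0, -1, 0.9, 0.767, 0.14, 0, -1, 0.9, 0.767, 0.14, 0], squeeze=28)

```text
clock: 1.62
tcp_pos: [0.4023, -0.328, 0.4474]
ee_rot: [[0.232, -0.973, 0.001], [-0.973, -0.232, -0.001], [0.001, -0.001, -1.0]]
wrist_force: [-0.8, 0.1, -0.4]
finger_gap: 0.0944
```

step_arm(commands=[-1, 0.43, 0.36, 0, 0, -1, 0.43, 0.36, 0, 0, -1, 0.43, 0.36, 0, 0, -1, 0.43, 0.36, 0, 0, -1, 0.43, 0.36, 0, 0])

```text
clock: 2.25
tcp_pos: [0.5306, -0.221, 0.447]
ee_rot: [[0.231, -0.973, -0.0], [-0.973, -0.231, -0.001], [0.001, 0.0, -1.0]]
wrist_force: [0.5, 0.1, -0.4]
finger_gap: 0.0938
```

```bash
cat > look.py <<'E'
from h import *
import sys
tag=sys.argv[1]; labs=sys.argv[2:]
s=get_state(); print(s['clock'],np.round(s['tcp_pos'],4),np.round(s['ee_rot'][:,0],4),s['finger_gap'],np.round(s['wrist_force'],2))
im=get_image('wrist'); cv2.imwrite(f'pics/{tag}.png',im[:,:,::-1])
K,T=cam('wrist',s)
for l in labs:
    for x in tip_of('wrist',l)[:2]: print(l,pix(x).round(1),round(x['score'],2))
np.savez(f'pics/{tag}.npz',K=K,T=T)
E
python3 look.py w1 pliers_grip pliers_pivot ring_mid cradle_seat pliers_tips
```

```text
2.25 [ 0.5306 -0.221   0.447 ] [ 0.231  -0.973   0.0013] 0.09377267000243178 [ 0.55  0.14 -0.35]
pliers_grip [321.8 251.1] 0.88
pliers_pivot [320.9 230.8] 0.59
pliers_pivot [462.   81.4] 0.42
ring_mid [323.2 216.1] 0.9
pliers_tips [318.  211.1] 0.91
```

View pics/w1.png

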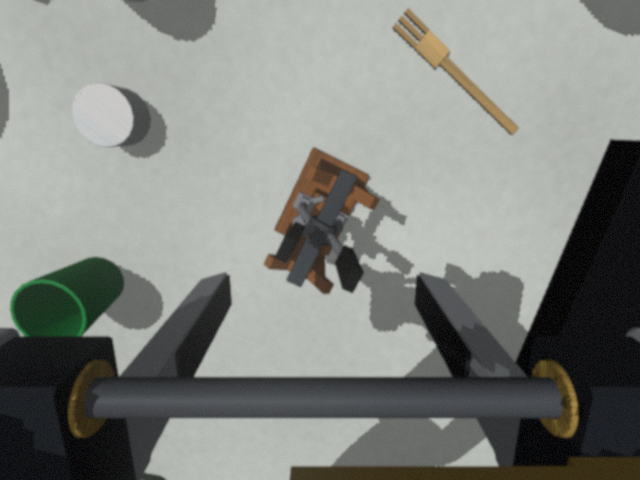

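```bash
python3 - <<'E'
import cv2
im=cv2.imread('pics/w1.png')[130:310,230:410]
cv2.imwrite('pics/w1z.png',cv2.resize(im,(720,720),interpolation=cv2.INTER_CUBIC)[:600] if 0 else cv2.resize(im,(600,600),interpolation=cv2.INTER_CUBIC))
E
```

```text
(no output)
```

View pics/w1z.png

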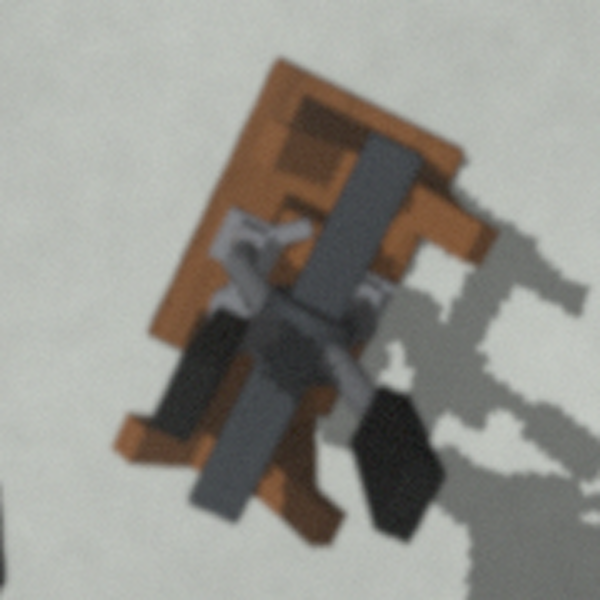

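```bash
python3 - <<'E'
from h import *
d=np.load('pics/w1.npz');K,T=d['K'],d['T']
a=atz(K,T,(348.8,173.8),.1285);b=atz(K,T,(293.9,283.9),.1285)
print(a,b,np.linalg.norm(a-b),(a+b)/2,np.degrees(np.arctan2(*(a-b)[1::-1])))
for c in [((341,169.9),(287,280.9)),((356.6,177.4),(301.1,286.6))]:
    p=[atz(K,T,x,.1285) for x in c]; print(np.degrees(np.arctan2(*(p[0]-p[1])[1::-1])))
for p,z in [((321.8,251.1),.1855),((320.9,230.8),.1255),((323.2,216.1),.0475),((318,211),.0505)]: print(atz(K,T,p,z))
s=get_state();print(np.degrees(np.arctan2(s['ee_rot'][1,0],s['ee_rot'][0,0])))
E
```

```text
[ 0.57861614 -0.23090364  0.1285    ] [ 0.47860805 -0.20885409  0.1285    ] 0.1024099617860729 [ 0.5286121  -0.21987887  0.1285    ] -12.433523123635544
-12.1827255979202
-12.566754448450475
[ 0.53020654 -0.22090099  0.1855    ]
[ 0.52817212 -0.2205136   0.1255    ]
[ 0.5236648  -0.22366141  0.0475    ]
[ 0.52822066 -0.21718119  0.0505    ]
-76.6915583218194
```

step_arm(commands=[-1, -0.004, 0.002, -0.08, -0.143, -1, -0.004, 0.002, -0.08, -0.143, -1, -0.004, 0.002, -0.08, -0.143, -1, -0.004, 0.002, -0.08, -0.143])

```text
clock: 3.05
tcp_pos: [0.5291, -0.2207, 0.4236]
ee_rot: [[-0.215, -0.977, 0.001], [-0.977, 0.215, -0.002], [0.001, -0.001, -1.0]]
wrist_force: [-0.5, 0.5, 0.1]
finger_gap: 0.0939
```

```bash
python3 look.py w2 pliers_grip pliers_pivot ring_mid cradle_seat pliers_tips; python3 - <<'E'
import cv2
im=cv2.imread('pics/w2.png')[130:310,230:410]
cv2.imwrite('pics/w2z.png',cv2.resize(im,(600,600),interpolation=cv2.INTER_CUBIC))
E
```

```text
3.05 [ 0.5291 -0.2207  0.4236] [-0.2151 -0.9766  0.0014] 0.0939004448010232 [-0.48  0.46  0.05]
pliers_grip [320.2 262.1] 0.68
pliers_pivot [320.9 236.6] 0.75
ring_mid [323.6 218.7] 0.68
cradle_seat [319.7 237.7] 0.66
```

View pics/w2z.png

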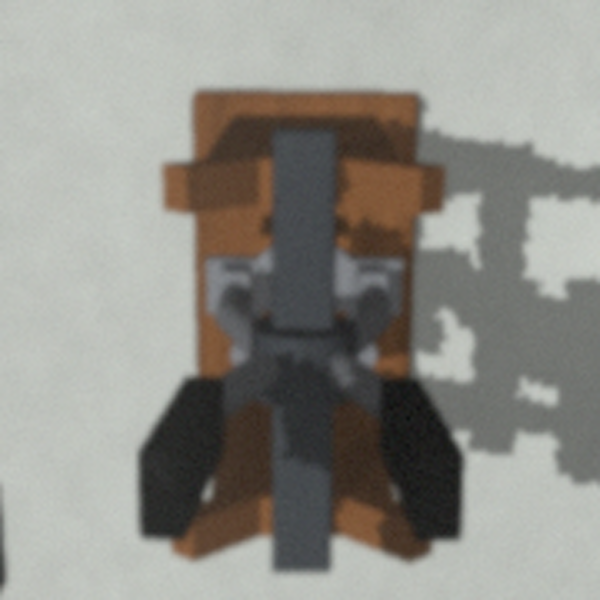

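```bash
python3 - <<'E'
from h import *
d=np.load('pics/w2.npz');K,T=d['K'],d['T']
a=atz(K,T,(321.2,169),.1285);b=atz(K,T,(320.8,301),.1285)
print((a+b)/2,np.linalg.norm(a-b),np.degrees(np.arctan2(*(a-b)[1::-1])))
print(atz(K,T,(320.3,278.8),.2075))
l=atz(K,T,(272,285),.2075);r=atz(K,T,(368.6,285),.2075);print(np.linalg.norm(l-r))
for p,z in [((320.2,262.1),.1855),((320.9,236.6),.1255),((323.6,218.7),.0475)]: print(atz(K,T,p,z))
E
```

```text
[ 0.5287486  -0.22012526  0.1285    ] 0.10282995363101942 -12.625793195518542
[ 0.5279415  -0.21987568  0.2075    ]
0.05353014247498197
[ 0.52990744 -0.22012081  0.1855    ]
[ 0.52915092 -0.22013186  0.1255    ]
[ 0.52476725 -0.22148145  0.0475    ]
```

step_arm(commands=[-1, 0, 0.002, -0.1, 0, -1, 0, 0.002, -0.192, 0, -1, 0, 0.002, -0.192, 0, -1, 0, 0.002, -0.192, 0], squeeze=28)

```text
clock: 3.85
tcp_pos: [0.5297, -0.2199, 0.3671]
ee_rot: [[-0.215, -0.977, 0.002], [-0.977, 0.215, -0.002], [0.002, -0.003, -1.0]]
wrist_force: [0.0, -0.8, -0.1]
finger_gap: 0.0942
```

step_arm(commands=[1, 0, 0, 0, 0, 1, 0, 0, 0, 0, 1, 0, 0, 0, 0, 1, 0, 0, 0, 0, 1, 0, 0, 0, 0, 1, 0, 0, 0, 0, 1, 0, 0, 0, 0, 1, 0, 0, 0, 0])

```text
clock: 4.85
tcp_pos: [0.5298, -0.2197, 0.3691]
ee_rot: [[-0.214, -0.977, 0.003], [-0.977, 0.214, -0.002], [0.002, -0.003, -1.0]]
wrist_force: [-3.8, 2.3, 7.9]
finger_gap: 0.0388
```

```bash
python3 look.py w3 ring_mid pliers_tips; python3 - <<'E'
from h import *
im=get_image('side');cv2.imwrite('pics/s3.png',cv2.resize(im[130:270,330:480,::-1],(640,600),interpolation=cv2.INTER_CUBIC))
E
```

```text
4.85 [ 0.5298 -0.2197  0.3691] [-0.2145 -0.9767  0.0017] 0.03881834598833286 [-3.79  2.32  7.88]
```

View pics/w3.png

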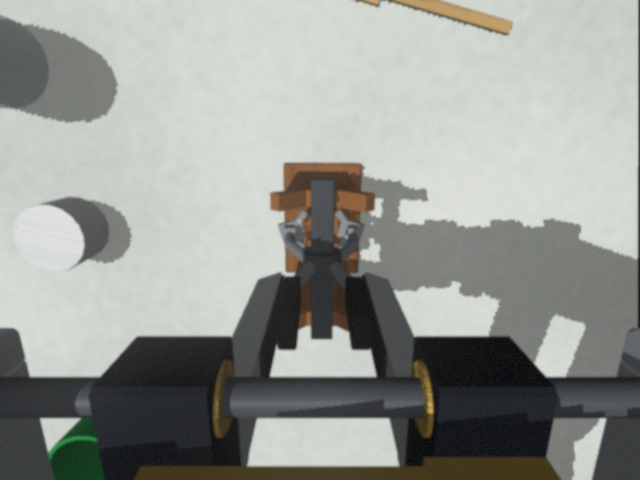

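View pics/s3.png

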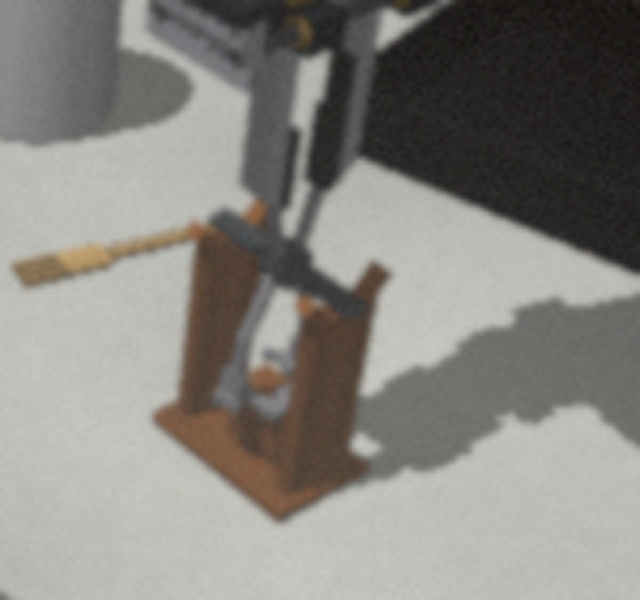

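step_arm(commands=[1, 0, 0, 0.03, 0, 1, 0, 0, 0.08, 0, 1, 0, 0, 0.15, 0, 1, 0, 0, 0.23, 0, 1, 0, 0, 0.31, 0, 1, 0, 0, 0.39, 0, 1, 0, 0, 0.44, 0, 1, 0, 0, 0.44, 0])

```text
clock: 6.05
tcp_pos: [0.53, -0.2199, 0.5027]
ee_rot: [[-0.215, -0.977, 0.006], [-0.977, 0.215, -0.004], [0.003, -0.006, -1.0]]
wrist_force: [0.4, -0.1, -1.7]
finger_gap: 0.0386
```

```bash
python3 look.py w4 ring_mid pliers_tips pliers_pivot; python3 - <<'E'
from h import *
im=get_image('side');cv2.imwrite('pics/s4.png',cv2.resize(im[90:250,330:490,::-1],(600,600),interpolation=cv2.INTER_CUBIC))
im=cv2.imread('pics/w4.png')[130:310,230:410]
cv2.imwrite('pics/w4z.png',cv2.resize(im,(600,600),interpolation=cv2.INTER_CUBIC))
E
```

```text
6.05 [ 0.53   -0.2199  0.5027] [-0.2145 -0.9767  0.0027] 0.03862859634884139 [ 0.4  -0.1  -1.71]
pliers_tips [319.9 213.9] 0.67
pliers_pivot [320.7 263.2] 0.66
```

View pics/w4z.png

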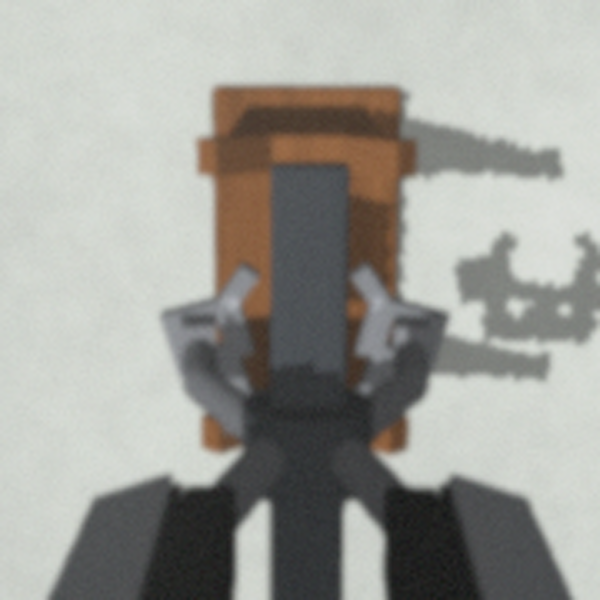

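View pics/s4.png

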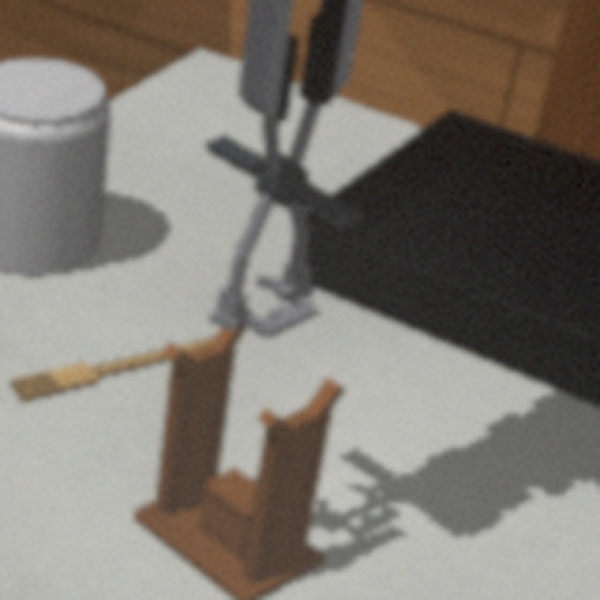

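step_arm(commands=[1, -0.01, 0.06, 0, 0, 1, -0.03, 0.2, 0, 0, 1, -0.055, 0.36, 0, 0, 1, -0.08, 0.53, 0, 0, 1, -0.105, 0.7, 0, 0, 1, -0.13, 0.86, 0, 0, 1, -0.14, 0.95, 0, 0, 1, -0.14, 0.95, 0, 0])

```text
clock: 7.3
tcp_pos: [0.4865, 0.0678, 0.4993]
ee_rot: [[-0.21, -0.978, 0.0], [-0.978, 0.21, -0.0], [0.0, -0.0, -1.0]]
wrist_force: [-0.6, -0.1, -2.4]
finger_gap: 0.0387
```

step_arm(commands=[1, -0.01, 0.08, 0, 0, 1, -0.03, 0.23, 0, 0, 1, -0.06, 0.4, 0, 0, 1, -0.08, 0.53, 0, 0, 1, -0.084, 0.584, 0, 0, 1, -0.084, 0.584, 0, 0, 1, -0.084, 0.584, 0, 0])

```text
clock: 8.18
tcp_pos: [0.4617, 0.2418, 0.4991]
ee_rot: [[-0.212, -0.977, -0.0], [-0.977, 0.212, -0.002], [0.002, -0.0, -1.0]]
wrist_force: [-0.6, -0.9, -3.3]
finger_gap: 0.039
```

```bash
python3 look.py w5 hub washer ring_mid pliers_tips pliers_pivot; python3 - <<'E'
from h import *
im=get_image('side');cv2.imwrite('pics/s5.png',im[:,:,::-1])
cv2.imwrite('pics/s5z.png',cv2.resize(im[290:390,185:305,::-1],(720,600),interpolation=cv2.INTER_CUBIC))
E
```

```text
8.175 [0.4617 0.2418 0.4991] [-0.2117 -0.9773  0.0016] 0.03895895172663877 [-0.55 -0.9  -3.35]
hub [323.4 109.1] 0.61
hub [171.7  34. ] 0.21Traceback (most recent call last):
  File "look.py", line 8, in <module>
    for x in tip_of('wrist',l)[:2]: print(l,pix(x).round(1),round(x['score'],2))
             ~~~~~~^^^^^^^^^^^
ValueError: it knows: bento_mid, cradle_seat, cup_mid, fork_mid, hub, jar_mid, pliers_grip, pliers_pivot, pliers_tips, ring_mid, tin_center, wrench_mid
```

View pics/w5.png

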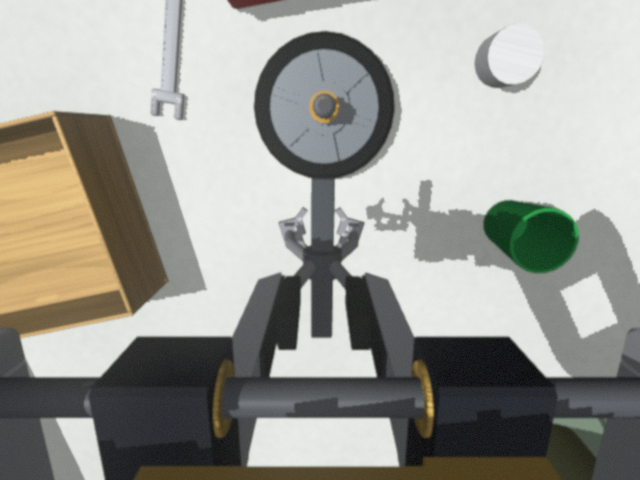

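View pics/s5.png

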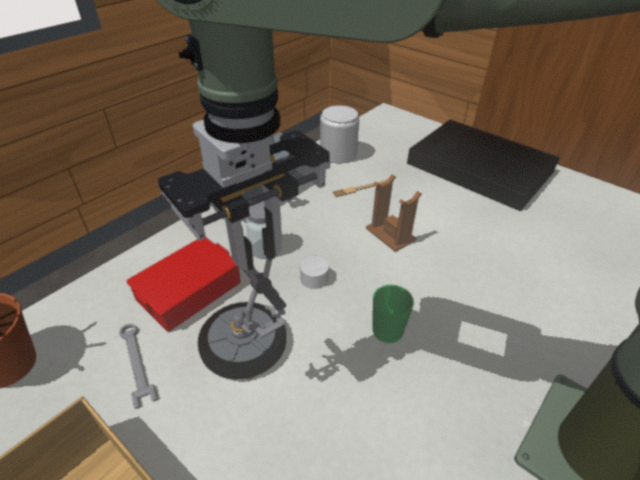

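```bash
python3 - <<'E'
import cv2
im=cv2.imread('pics/w5.png')
a=cv2.resize(im[70:140,285:365],(686,600),interpolation=cv2.INTER_CUBIC)
cv2.imwrite('pics/w5a.png',a)
b=cv2.resize(im[165:345,230:410],(600,600),interpolation=cv2.INTER_CUBIC)
cv2.imwrite('pics/w5b.png',b)
im=cv2.imread('pics/side0.png')
cv2.imwrite('pics/s0z.png',cv2.resize(im[295:385,190:295],(700,600),interpolation=cv2.INTER_CUBIC))
E
```

```text
(no output)
```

View pics/w5a.png

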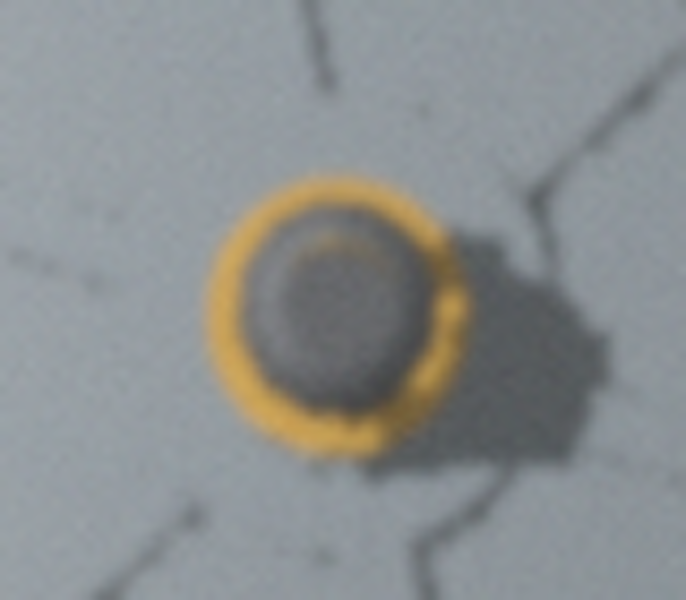

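View pics/w5b.png

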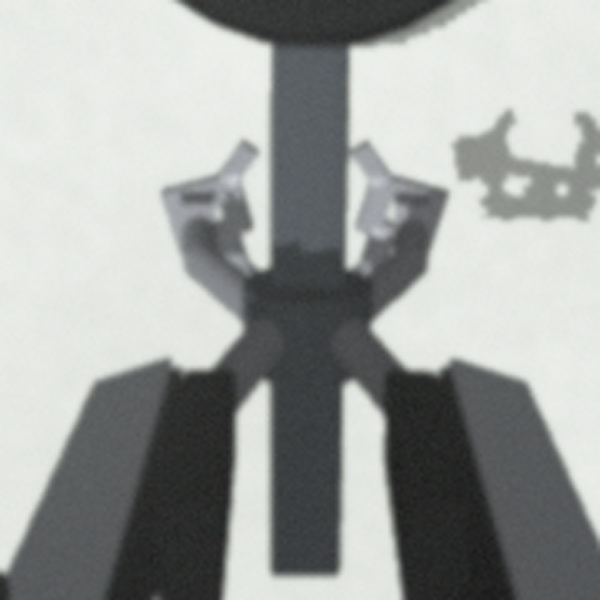

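View pics/s0z.png

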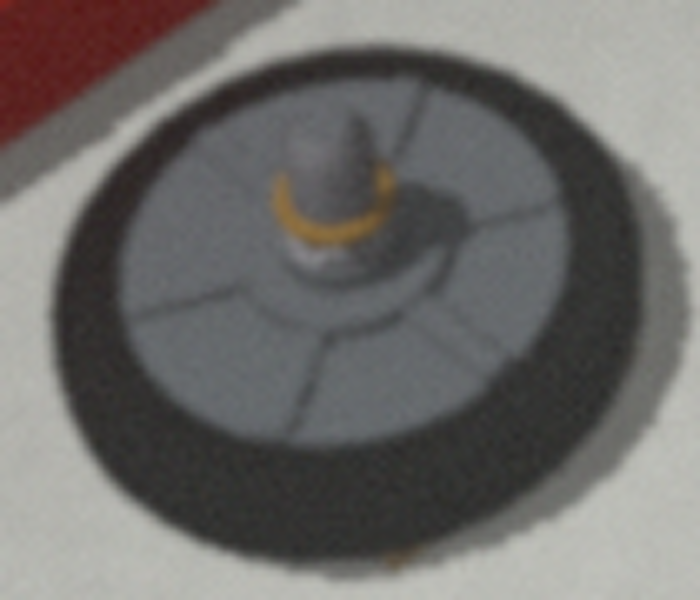

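```bash
python3 - <<'E'
from h import *
d=np.load('pics/w4.npz');K,T4=d['K'],d['T']
s=get_state();K,T=cam('wrist',s)
print('rot',s['ee_rot'].round(4))
for z in (.06,.07,.08,.09): print(z,atz(K,T,(324.4,107.1),z),atz(K,T,(324.5,105.8),z+.015))
Ks,Ts=cam('side')
print('washer tri',tri([ray(Ks,Ts,(240,326.2)),ray(K,T,(324.4,107.1))]))
Kt,Tt=cam('top')
# tips in tool frame
def tool(p,s): return s['ee_rot'].T@(p-s['tcp_pos'])
cam_in=lambda uv,zt: None
H=camera_model('wrist')['hand_eye']
def toolpt(uv,zt):
    dd=H[:3,:3]@np.linalg.solve(K,[uv[0],uv[1],1]); return H[:3,3]+dd*(zt-H[2,3])/dd[2]
zt=.2436
print('tips det',toolpt((319.9,213.9),zt+.075))
print('pivot det',toolpt((320.7,263.2),zt), )
print('bar ends',toolpt((323.1,178.6),zt-.003),toolpt((321.8,337),zt-.003))
for y in (145,190,260): pass
f=lambda x,y:(230+x*.3,165+y*.3)
print('lug outer',toolpt(f(162,190),zt+.075),toolpt(f(447,190),zt+.075))
print('armtips',toolpt(f(245,148),zt+.078),toolpt(f(361,148),zt+.078))
for l in ['pliers_tips','ring_mid','pliers_pivot']:
    for x in tip_of('wrist',l)[:1]: print(l,pix(x).round(1),x['score'])
for n in ('side','top'):
  for l in ['pliers_tips','ring_mid','pliers_pivot']:
    if n=='top': continue
    for x in tip_of(n,l)[:1]: print(n,l,pix(x).round(1),x['score'])
for n in [.0,.01,.02,.03]:
    print(proj(Ks,Ts,[.5605,.2195,.05+n]).round(1))
E
```

```text
rot [[-2.122e-01 -9.772e-01  0.000e+00]
 [-9.772e-01  2.122e-01 -9.000e-04]
 [ 8.000e-04 -2.000e-04 -1.000e+00]]
0.06 [0.5594932  0.21822901 0.06      ] [0.55989418 0.21810249 0.075     ]
0.07 [0.55896593 0.21838436 0.07      ] [0.55933741 0.21826675 0.085     ]
0.08 [0.55843867 0.21853971 0.08      ] [0.55878063 0.21843101 0.095     ]
0.09 [0.55791141 0.21869507 0.09      ] [0.55822386 0.21859526 0.105     ]
washer tri (array([0.56051019, 0.21921151, 0.05501513]), [np.float64(0.0013006485293837041), np.float64(0.0013006485293837041)])
tips det [-0.00187898 -0.01272817  0.3186    ]
pivot det [-0.00079267  0.00226814  0.2436    ]
bar ends [ 0.00065648 -0.05049663  0.2406    ] [-1.04123489e-04  5.19480969e-02  2.40600000e-01]
lug outer [-0.03516886 -0.00603451  0.3186    ] [ 0.03371957 -0.00608836  0.3186    ]
armtips [-0.01512529 -0.01577332  0.3216    ] [ 0.01293879 -0.01579421  0.3216    ]
pliers_tips [322.1 105.7] 0.37
pliers_pivot [320.6 262.1] 0.82
side pliers_tips [264.3 319. ] 0.6
side ring_mid [264.9 319.1] 0.96
side pliers_pivot [262.  282.3] 0.66
[240.9 327.9]
[240.3 324.4]
[239.7 320.9]
[239.1 317.3]
```

```bash
python3 - <<'E'
from h import *
s=get_state();Ks,Ts=cam('side')
for uv,z in [((264.3,319),.1805),((264.9,319.1),.178),((262,282.3),.2555)]:
    p=atz(Ks,Ts,uv,z);print(p,s['ee_rot'].T@(p-s['tcp_pos']))
im=get_image('side');cv2.imwrite('pics/s5z.png',cv2.resize(im[265:365,205:315,::-1],(660,600),interpolation=cv2.INTER_CUBIC))
im=get_image('top');cv2.imwrite('pics/t5.png',im[:,:,::-1])
E
```

```text
[0.46243154 0.24410364 0.1805    ] [-0.00172252 -0.00066764  0.31885104]
[0.46319629 0.2424034  0.178     ] [-2.22795850e-04 -1.77316508e-03  3.21351902e-01]
[0.46256636 0.24070906 0.2555    ] [ 0.00160421 -0.00152305  0.24385276]
```

View pics/s5z.png

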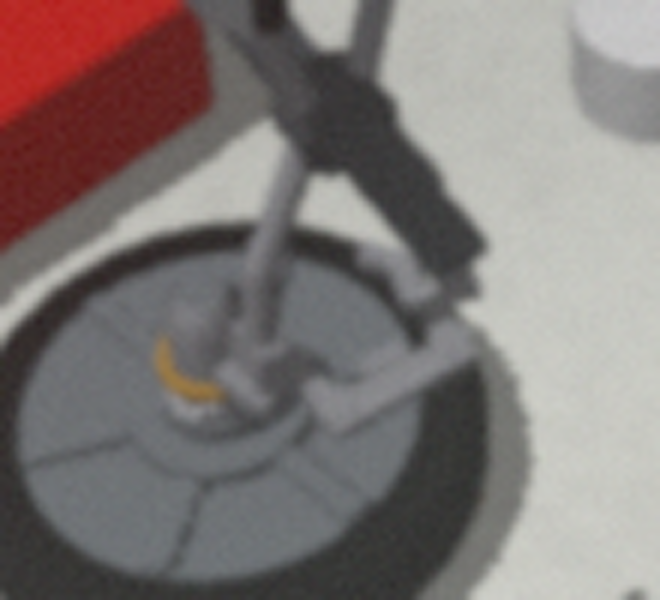

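step_arm(commands=[1, 0.06, -0.014, 0, 0, 1, 0.18, -0.043, 0, 0, 1, 0.29, -0.07, 0, 0, 1, 0.327, -0.079, -0.08, 0, 1, 0.327, -0.079, -0.163, 0, 1, 0.327, -0.079, -0.163, 0, 1, 0.327, -0.079, -0.163, 0])

```text
clock: 9.6
tcp_pos: [0.5601, 0.2191, 0.4512]
ee_rot: [[-0.211, -0.978, 0.001], [-0.978, 0.211, -0.0], [-0.0, -0.001, -1.0]]
wrist_force: [0.6, 0.2, -3.4]
finger_gap: 0.0392
```

```bash
python3 look.py w6 hub pliers_tips ring_mid; python3 - <<'E'
from h import *
im=get_image('side');cv2.imwrite('pics/s6z.png',cv2.resize(im[260:360,185:295,::-1],(660,600),interpolation=cv2.INTER_CUBIC))
im=cv2.imread('pics/w6.png')[130:310,230:410]
cv2.imwrite('pics/w6z.png',cv2.resize(im,(600,600),interpolation=cv2.INTER_CUBIC))
E
```

```text
9.6 [0.5601 0.2191 0.4512] [-0.2106 -0.9776 -0.    ] 0.03924299362963785 [ 0.64  0.21 -3.35]
hub [321.2 211.1] 0.77
```

View pics/s6z.png

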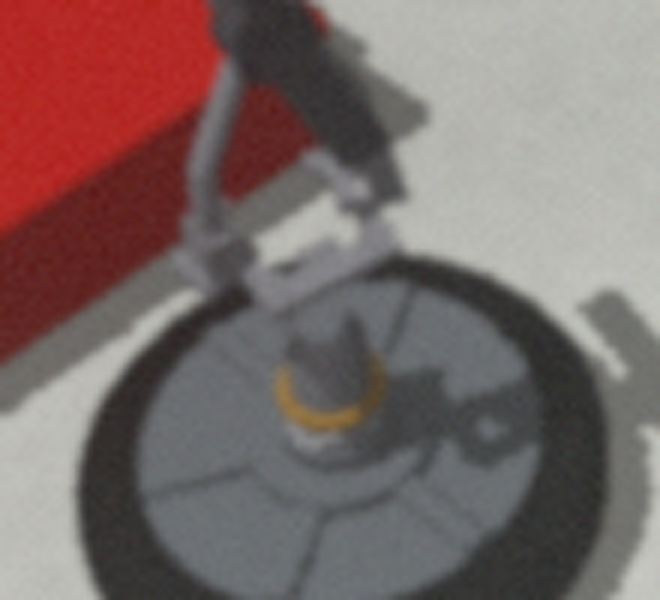

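View pics/w6z.png

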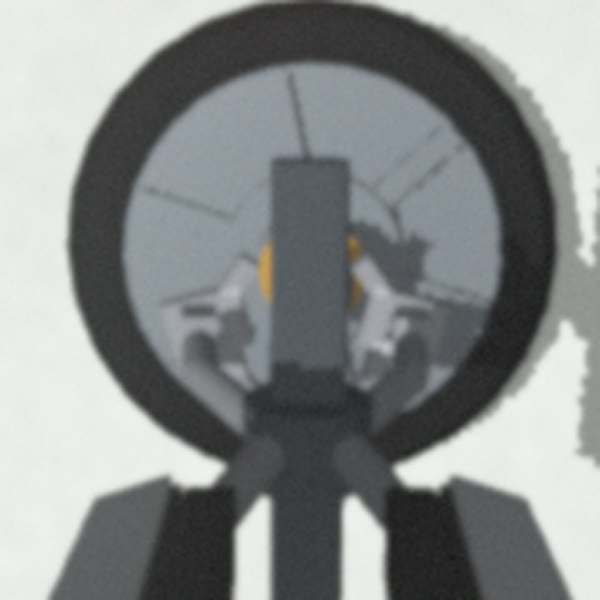

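```bash
python3 - <<'E'
from h import *
s=get_state();Ks,Ts=cam('side');get_image('side')
h=atz(Ks,Ts,(241.2,327.8),.05);print('hub side',h)
for l,z in [('hub',.05),('ring_mid',s['tcp_pos'][2]-.3211),('pliers_tips',s['tcp_pos'][2]-.3186),('pliers_pivot',s['tcp_pos'][2]-.2436)]:
    for x in tip_of('side',l)[:1]:
        p=atz(Ks,Ts,pix(x),z);print(l,pix(x).round(1),x['score'],p.round(4),'rel hub in tool',(s['ee_rot'].T@(p-h))[:2].round(4))
K,T=cam('wrist',s)
f=lambda x,y:(230+x*.3,130+y*.3)
H=camera_model('wrist')['hand_eye']
for uv,z in [(f(309.5,272),.062),(f(312,240),.045),((321.2,211.1),.05)]:
    p=atz(K,T,uv,z);print(p, (s['ee_rot'].T@(p-s['tcp_pos']))[:2].round(4))
E
```

```text
hub side [0.56032165 0.21901082 0.05      ]
hub [238.4 328.4] 0.84 [0.5631 0.2232 0.05  ] rel hub in tool [-0.0046 -0.0018]
ring_mid [236.4 297.8] 0.76 [0.5599 0.2185 0.1307] rel hub in tool [0.0005 0.0002]
pliers_tips [234.2 297.7] 0.93 [0.5609 0.2221 0.1332] rel hub in tool [-0.0032 -0.0002]
pliers_pivot [231.7 265.8] 0.93 [0.5568 0.2192 0.2082] rel hub in tool [0.0004 0.0031]
[0.55997265 0.21902    0.062     ] [0.0004 0.0004]
[0.56619248 0.21691919 0.045     ] [ 0.0012 -0.0061]
[0.55838801 0.22110019 0.05      ] [-0.0013  0.0024]
```

step_arm(commands=[1, 0, -0.004, -0.03, 0, 1, 0, -0.004, -0.06, 0, 1, 0, -0.004, -0.08, 0, 1, 0, -0.004, -0.08, 0])

```text
clock: 10.6
tcp_pos: [0.5592, 0.218, 0.4254]
ee_rot: [[-0.21, -0.978, -0.002], [-0.978, 0.21, -0.001], [0.001, 0.002, -1.0]]
wrist_force: [-0.2, -0.3, -3.1]
finger_gap: 0.0389
```

```bash
cat > sd.py <<'E'
from h import *
import sys
s=get_state();print(s['clock'],np.round(s['tcp_pos'],4),s['finger_gap'],np.round(s['wrist_force'],2),np.round(s['moment'],3))
im=get_image('side');cv2.imwrite(f'pics/{sys.argv[1]}.png',cv2.resize(im[270:360,190:290,::-1],(667,600),interpolation=cv2.INTER_CUBIC))
E
python3 sd.py s7; python3 look.py w7;python3 - <<'E'
import cv2
im=cv2.imread('pics/w7.png')[130:310,230:410]
cv2.imwrite('pics/w7z.png',cv2.resize(im,(600,600),interpolation=cv2.INTER_CUBIC))
E
```

```text
10.6 [0.5592 0.218  0.4254] 0.03889881214100872 [-0.19 -0.27 -3.1 ] [ 0.043 -0.048  0.037]
10.65 [0.5593 0.218  0.4261] [-2.103e-01 -9.776e-01  7.000e-04] 0.0391842242521411 [-0.29  0.56 -2.82]
```

View pics/s7.png

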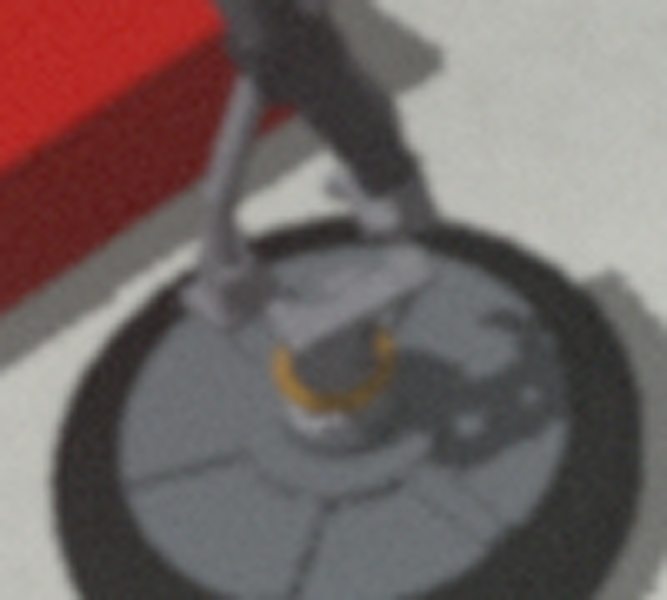

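View pics/w7z.png

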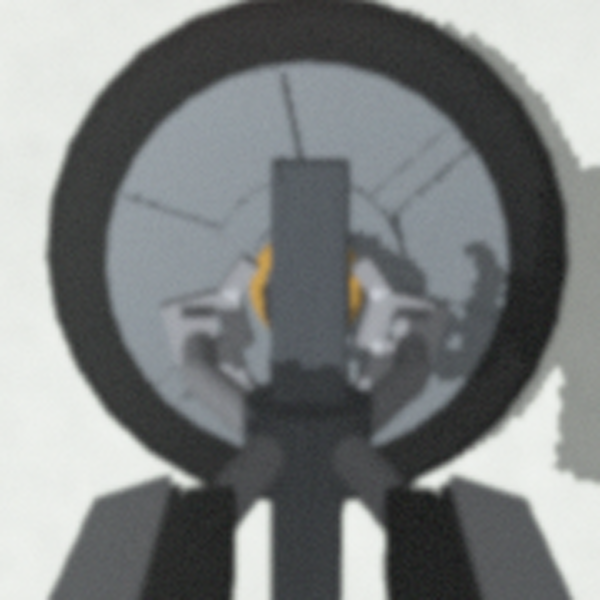

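step_arm(commands=[1, 0.002, 0, -0.015, 0, 1, 0.002, 0, -0.03, 0, 1, 0.002, 0, -0.045, 0, 1, 0.002, 0, -0.055, 0])

```text
clock: 11.2
tcp_pos: [0.5599, 0.2181, 0.4096]
ee_rot: [[-0.21, -0.978, -0.0], [-0.978, 0.21, -0.001], [0.001, 0.0, -1.0]]
wrist_force: [0.6, 0.4, -2.6]
finger_gap: 0.0385
```

```bash
python3 sd.py s8
```

```text
11.2 [0.5599 0.2181 0.4096] 0.03853943608813655 [ 0.65  0.43 -2.64] [ 0.02  -0.006 -0.039]
```

View pics/s8.png

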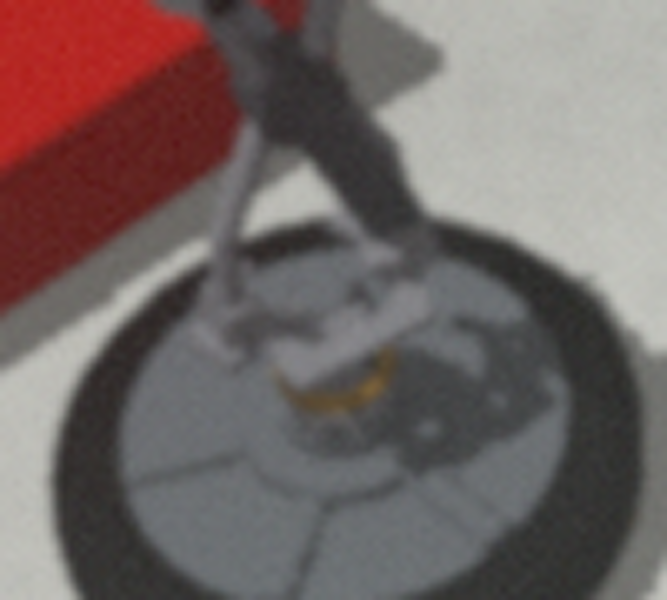

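step_arm(commands=[1, 0, 0, -0.01, 0, 1, 0, 0, -0.02, 0, 1, 0, 0, -0.02, 0])

```text
clock: 11.62
tcp_pos: [0.5598, 0.218, 0.4028]
ee_rot: [[-0.21, -0.978, -0.002], [-0.978, 0.21, -0.001], [0.001, 0.001, -1.0]]
wrist_force: [-0.3, 0.1, -1.7]
finger_gap: 0.0388
```

step_arm(commands=[1, 0, 0, -0.007, 0, 1, 0, 0, -0.013, 0, 1, 0, 0, -0.013, 0])

```text
clock: 12.0
tcp_pos: [0.5597, 0.218, 0.3986]
ee_rot: [[-0.21, -0.978, -0.002], [-0.978, 0.21, -0.001], [0.001, 0.002, -1.0]]
wrist_force: [-0.2, 0.1, -2.9]
finger_gap: 0.0386
```

```bash
python3 sd.py s9
```

```text
12.0 [0.5597 0.218  0.3986] 0.03864340921004164 [-0.24  0.06 -2.86] [ 0.041  0.05  -0.015]
```

View pics/s9.png

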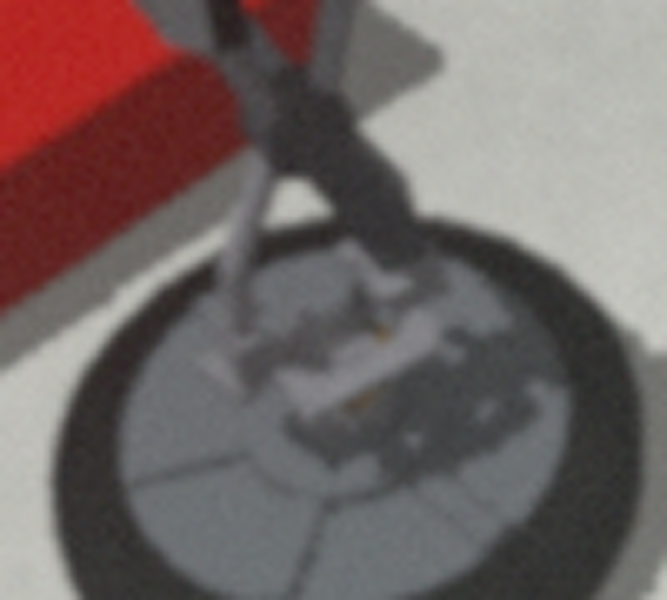

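step_arm(commands=[1, 0, 0, -0.007, 0, 1, 0, 0, -0.007, 0])

```text
clock: 12.3
tcp_pos: [0.5597, 0.2179, 0.3964]
ee_rot: [[-0.21, -0.978, -0.002], [-0.978, 0.21, -0.001], [0.001, 0.002, -1.0]]
wrist_force: [-0.3, 0.3, -1.9]
finger_gap: 0.0389
```

step_arm(commands=[1, 0, 0, -0.007, 0, 1, 0, 0, -0.007, 0])

```text
clock: 12.55
tcp_pos: [0.5596, 0.2179, 0.3941]
ee_rot: [[-0.21, -0.978, -0.003], [-0.978, 0.21, -0.001], [0.002, 0.002, -1.0]]
wrist_force: [-0.1, 0.1, -3.5]
finger_gap: 0.0389
```

step_arm(commands=[1, 0, 0, -0.007, 0, 1, 0, 0, -0.007, 0])

```text
clock: 12.8
tcp_pos: [0.5595, 0.2179, 0.3916]
ee_rot: [[-0.21, -0.978, -0.003], [-0.978, 0.21, -0.001], [0.002, 0.003, -1.0]]
wrist_force: [-0.1, -0.7, -2.3]
finger_gap: 0.0387
```

step_arm(commands=[1, 0.001, 0, -0.007, 0, 1, 0.001, 0, -0.007, 0])

```text
clock: 13.05
tcp_pos: [0.5598, 0.2179, 0.3892]
ee_rot: [[-0.21, -0.978, -0.004], [-0.978, 0.21, -0.001], [0.002, 0.003, -1.0]]
wrist_force: [0.2, 0.5, -3.3]
finger_gap: 0.0389
```

step_arm(commands=[1, 0.001, 0, -0.007, 0, 1, 0.001, 0, -0.007, 0])

```text
clock: 13.3
tcp_pos: [0.56, 0.2179, 0.3868]
ee_rot: [[-0.21, -0.978, -0.004], [-0.978, 0.21, -0.002], [0.002, 0.004, -1.0]]
wrist_force: [0.1, -0.6, -2.3]
finger_gap: 0.0391
```

```bash
python3 sd.py s10
```

```text
13.3 [0.56   0.2179 0.3868] 0.03908410144487547 [ 0.11 -0.63 -2.29] [ 0.011 -0.031 -0.011]
```

View pics/s10.png

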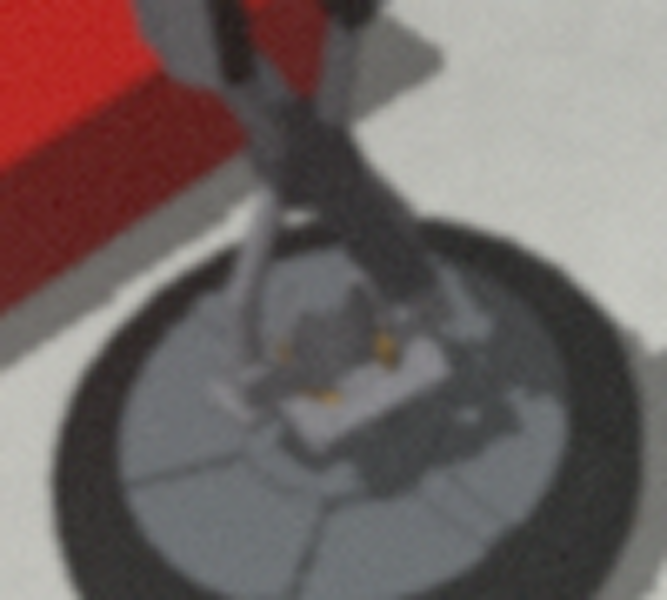

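step_arm(commands=[1, 0, 0, -0.007, 0, 1, 0, 0, -0.007, 0])

```text
clock: 13.6
tcp_pos: [0.5599, 0.2178, 0.3845]
ee_rot: [[-0.21, -0.978, -0.005], [-0.978, 0.21, -0.002], [0.003, 0.004, -1.0]]
wrist_force: [0.2, -0.2, -2.4]
finger_gap: 0.0391
```

step_arm(commands=[1, 0, 0, -0.007, 0, 1, 0, 0, -0.007, 0])

```text
clock: 13.85
tcp_pos: [0.56, 0.2178, 0.3826]
ee_rot: [[-0.21, -0.978, -0.004], [-0.978, 0.21, -0.002], [0.002, 0.004, -1.0]]
wrist_force: [-1.0, 0.2, -0.6]
finger_gap: 0.0391
```

```bash
python3 sd.py s11
```

```text
13.85 [0.56   0.2178 0.3826] 0.039148983915755615 [-0.97  0.25 -0.6 ] [0.02 0.01 0.  ]
```

View pics/s11.png

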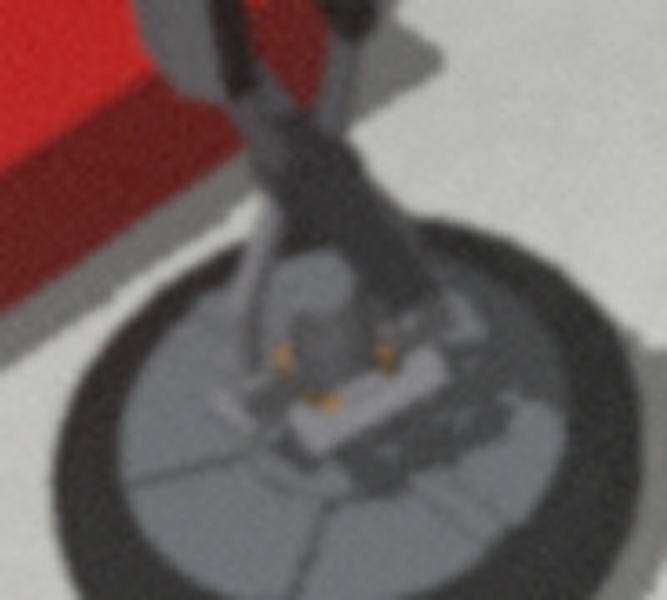

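step_arm(commands=[1, 0, 0, -0.007, 0, 1, 0, 0, -0.007, 0])

```text
clock: 14.15
tcp_pos: [0.5601, 0.2179, 0.3807]
ee_rot: [[-0.21, -0.978, -0.004], [-0.978, 0.21, -0.001], [0.002, 0.003, -1.0]]
wrist_force: [-0.6, -0.2, 0.2]
finger_gap: 0.0387
```

step_arm(commands=[1, 0, 0, -0.007, 0, 1, 0, 0, -0.007, 0])

```text
clock: 14.4
tcp_pos: [0.5602, 0.2178, 0.3786]
ee_rot: [[-0.21, -0.978, -0.003], [-0.978, 0.21, -0.002], [0.002, 0.003, -1.0]]
wrist_force: [0.7, -0.2, 0.5]
finger_gap: 0.0387
```

step_arm(commands=[1, 0, 0, -0.004, 0, 1, 0, 0, -0.004, 0])

```text
clock: 14.65
tcp_pos: [0.5602, 0.2178, 0.3775]
ee_rot: [[-0.21, -0.978, -0.003], [-0.978, 0.21, -0.002], [0.002, 0.003, -1.0]]
wrist_force: [-0.6, -0.3, 1.0]
finger_gap: 0.0387
```

step_arm(commands=[1, 0, 0, -0.004, 0, 1, 0, 0, -0.004, 0])

```text
clock: 14.9
tcp_pos: [0.5602, 0.2178, 0.3763]
ee_rot: [[-0.21, -0.978, -0.003], [-0.978, 0.21, -0.001], [0.002, 0.003, -1.0]]
wrist_force: [0.5, -0.1, 1.9]
finger_gap: 0.0389
```

step_arm(commands=[1, 0, 0, -0.004, 0, 1, 0, 0, -0.004, 0])

```text
clock: 15.15
tcp_pos: [0.5603, 0.2179, 0.3751]
ee_rot: [[-0.21, -0.978, -0.003], [-0.978, 0.21, -0.001], [0.002, 0.003, -1.0]]
wrist_force: [0.5, -0.6, 0.9]
finger_gap: 0.0387
```

step_arm(commands=[1, 0, 0, -0.004, 0, 1, 0, 0, -0.004, 0])

```text
clock: 15.4
tcp_pos: [0.5605, 0.2178, 0.3745]
ee_rot: [[-0.21, -0.978, -0.002], [-0.978, 0.21, -0.001], [0.002, 0.002, -1.0]]
wrist_force: [-0.3, -0.5, 2.6]
finger_gap: 0.0388
```

step_arm(commands=[1, 0, 0, -0.003, 0, 1, 0, 0, -0.003, 0])

```text
clock: 15.65
tcp_pos: [0.5608, 0.2178, 0.3745]
ee_rot: [[-0.21, -0.978, -0.0], [-0.978, 0.21, -0.001], [0.001, -0.0, -1.0]]
wrist_force: [-0.3, -0.7, 4.9]
finger_gap: 0.0391
```

```bash
python3 sd.py s12;python3 look.py w12
```

```text
15.65 [0.5608 0.2178 0.3745] 0.03908044922058869 [-0.27 -0.69  4.9 ] [-0.257  0.151  0.014]
15.7 [0.5607 0.2178 0.3745] [-0.2104 -0.9776  0.0013] 0.03898263756310097 [-0.13  0.46  5.43]
```

View pics/s12.png

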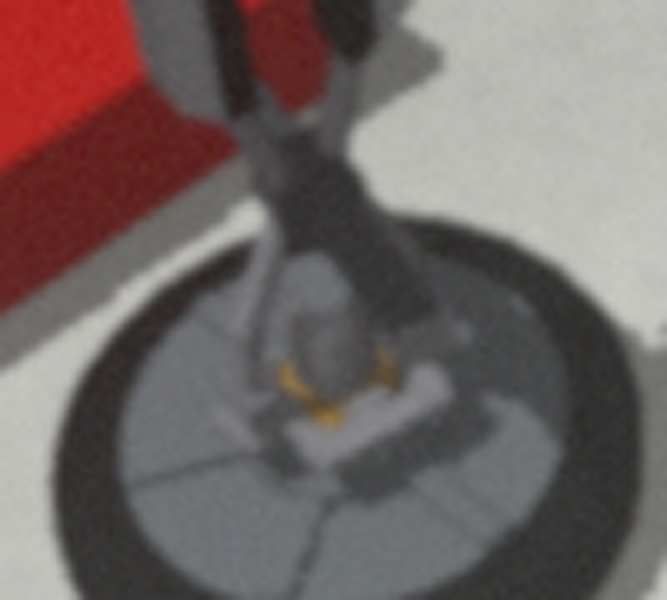

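step_arm(commands=[0.13, 0, 0, 0, 0, 0.085, 0, 0, 0, 0, 0.085, 0, 0, 0, 0])

```text
clock: 16.12
tcp_pos: [0.5609, 0.2178, 0.3747]
ee_rot: [[-0.21, -0.978, 0.0], [-0.978, 0.21, -0.001], [0.001, -0.001, -1.0]]
wrist_force: [0.8, 0.1, 4.2]
finger_gap: 0.0431
```

```bash
python3 sd.py s13
```

```text
16.125 [0.5609 0.2178 0.3747] 0.0430773229720789 [0.79 0.12 4.24] [-0.16  -0.057 -0.05 ]
```

step_arm(commands=[0.05, 0, 0, 0, 0, 0.02, 0, 0, 0, 0, 0.02, 0, 0, 0, 0])

```text
clock: 16.55
tcp_pos: [0.5608, 0.2179, 0.3747]
ee_rot: [[-0.21, -0.978, 0.0], [-0.978, 0.21, -0.001], [0.001, -0.0, -1.0]]
wrist_force: [0.5, -0.0, 2.9]
finger_gap: 0.0464
```

```bash
python3 sd.py s14
```

```text
16.55 [0.5608 0.2179 0.3747] 0.046358738947657165 [ 0.5  -0.02  2.94] [-0.205  0.004  0.033]
```

View pics/s14.png

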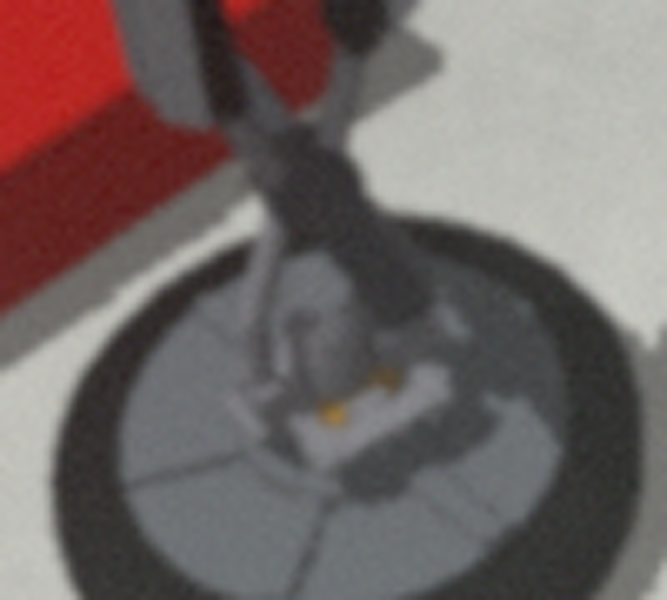

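step_arm(commands=[0, 0, 0, -0.002, 0, -0.03, 0, 0, -0.002, 0, -0.03, 0, 0, -0.002, 0, -0.03, 0, 0, -0.002, 0])

```text
clock: 17.1
tcp_pos: [0.5609, 0.2179, 0.3745]
ee_rot: [[-0.21, -0.978, 0.001], [-0.978, 0.21, -0.001], [0.001, -0.001, -1.0]]
wrist_force: [0.2, -1.0, 6.2]
finger_gap: 0.0484
```

```bash
python3 sd.py s15; python3 look.py w15; python3 - <<'E'
import cv2
im=cv2.imread('pics/w15.png')[130:310,230:410]
cv2.imwrite('pics/w15z.png',cv2.resize(im,(600,600),interpolation=cv2.INTER_CUBIC))
E
```

```text
17.1 [0.5609 0.2179 0.3745] 0.0483651173109282 [ 0.15 -1.    6.21] [-0.104 -0.017  0.012]
17.15 [0.5609 0.218  0.3745] [-2.103e-01 -9.776e-01  5.000e-04] 0.0483137584464163 [ 0.43 -0.9   6.22]
```

View pics/s15.png

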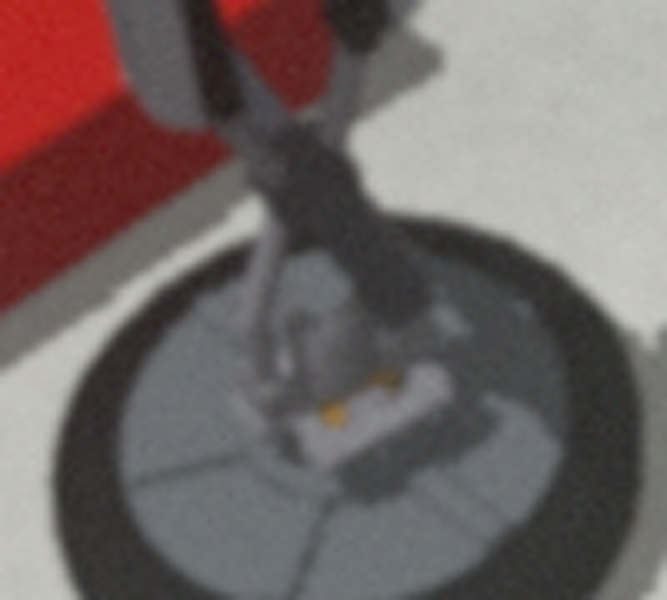

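View pics/w15z.png

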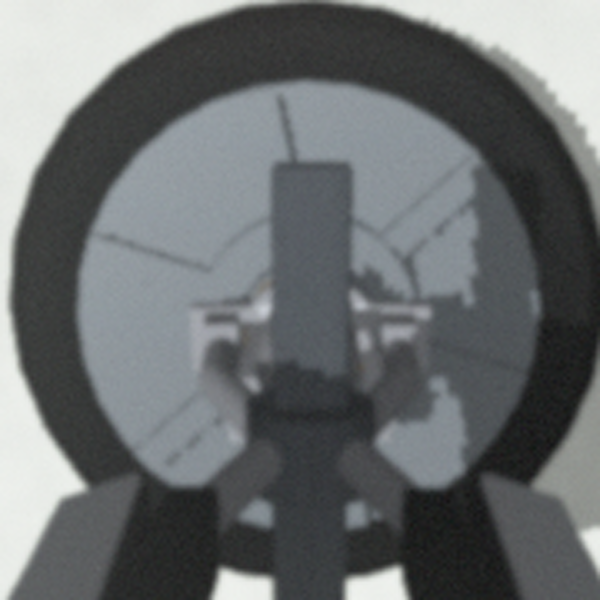

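step_arm(commands=[-0.03, 0, 0, 0.01, 0, -0.03, 0, 0, 0.017, 0, -0.03, 0, 0, 0.017, 0])

```text
clock: 17.58
tcp_pos: [0.5605, 0.2179, 0.3782]
ee_rot: [[-0.21, -0.978, -0.002], [-0.978, 0.21, -0.001], [0.001, 0.001, -1.0]]
wrist_force: [1.0, 0.7, -3.4]
finger_gap: 0.0486
```

```bash
python3 sd.py s16; python3 - <<'E'
from h import *
get_image('top'); s=get_state(); print(s['wrist_force'],s['moment'],s['finger_gap'])
E
```

```text
17.575 [0.5605 0.2179 0.3782] 0.048636457609040756 [ 0.98  0.65 -3.36] [-0.01  -0.055  0.006]
[ 0.04065266 -0.43081522 -4.42447987] [ 0.05443945 -0.07557598  0.0038221 ] 0.04825500663961732
```

View pics/s16.png

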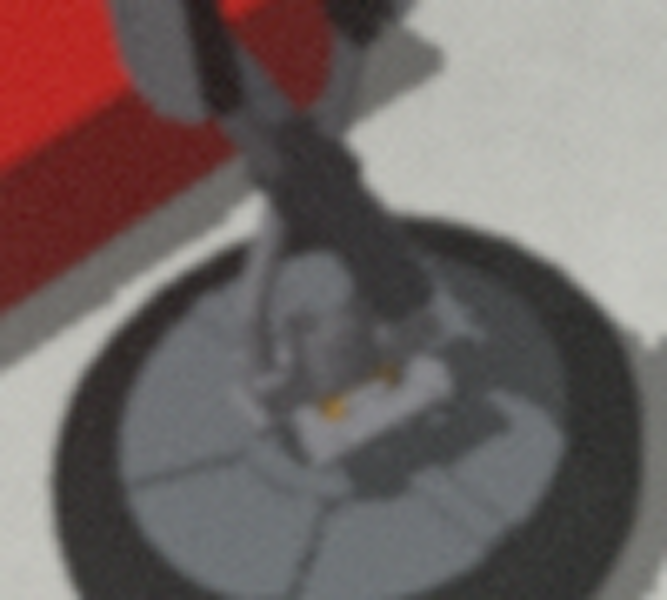

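step_arm(commands=[-0.03, 0, 0, 0.007, 0, -0.03, 0, 0, 0.01, 0, -0.03, 0, 0, 0.01, 0])

```text
clock: 18.05
tcp_pos: [0.5606, 0.2179, 0.3813]
ee_rot: [[-0.21, -0.978, -0.001], [-0.978, 0.21, -0.001], [0.001, 0.001, -1.0]]
wrist_force: [0.2, 1.0, -3.2]
finger_gap: 0.0483
```

step_arm(commands=[-0.03, 0, 0, 0.01, 0, -0.03, 0, 0, 0.017, 0, -0.03, 0, 0, 0.017, 0])

```text
clock: 18.42
tcp_pos: [0.5608, 0.218, 0.3873]
ee_rot: [[-0.21, -0.978, 0.0], [-0.978, 0.21, -0.001], [0.001, -0.0, -1.0]]
wrist_force: [-0.5, 0.7, -1.3]
finger_gap: 0.0487
```

```bash
python3 sd.py s17
```

```text
18.425 [0.5608 0.218  0.3873] 0.048666986847614974 [-0.45  0.65 -1.32] [ 0.036 -0.028 -0.016]
```

View pics/s17.png

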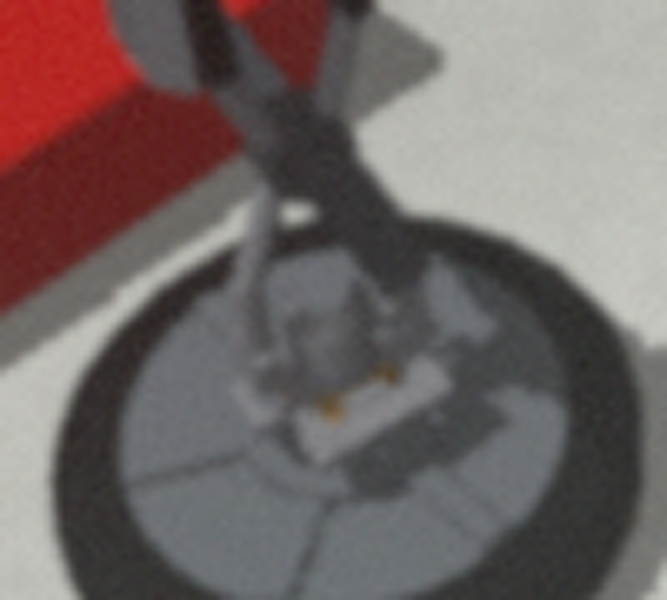

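step_arm(commands=[-0.03, 0, 0, 0.04, 0, -0.03, 0, 0, 0.11, 0, -0.03, 0, 0, 0.21, 0, -0.03, 0, 0, 0.31, 0, -0.03, 0, 0, 0.375, 0, -0.03, 0, 0, 0.375, 0, -0.03, 0, 0, 0.375, 0])

```text
clock: 19.35
tcp_pos: [0.5605, 0.2179, 0.4989]
ee_rot: [[-0.21, -0.978, -0.002], [-0.978, 0.21, -0.001], [0.001, 0.001, -1.0]]
wrist_force: [0.7, 0.5, -3.0]
finger_gap: 0.0488
```

```bash
python3 sd.py s18; python3 look.py w18;python3 - <<'E'
import cv2
im=cv2.imread('pics/w18.png')[150:330,230:410]
cv2.imwrite('pics/w18z.png',cv2.resize(im,(600,600),interpolation=cv2.INTER_CUBIC))
E
```

```text
19.35 [0.5605 0.2179 0.4989] 0.04881618075053574 [ 0.68  0.53 -2.97] [ 0.034 -0.05   0.031]
19.4 [0.5605 0.2179 0.4983] [-0.2104 -0.9776  0.0019] 0.0485018099869509 [ 0.46  0.8  -1.71]
```

View pics/s18.png

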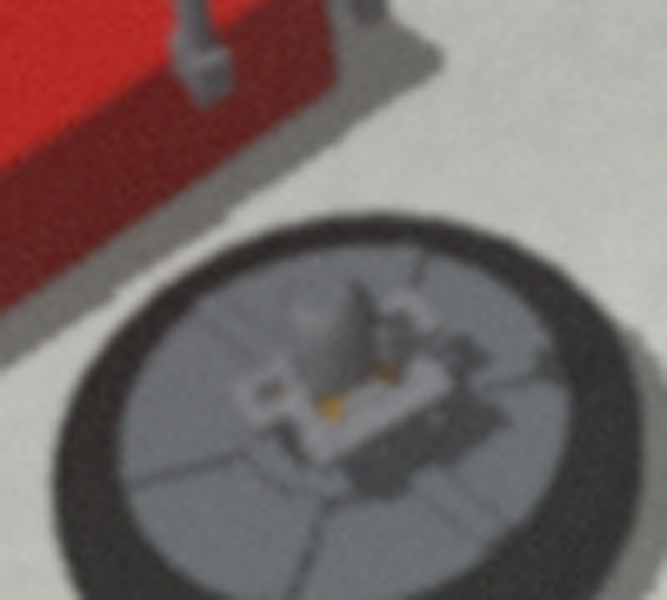

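View pics/w18z.png

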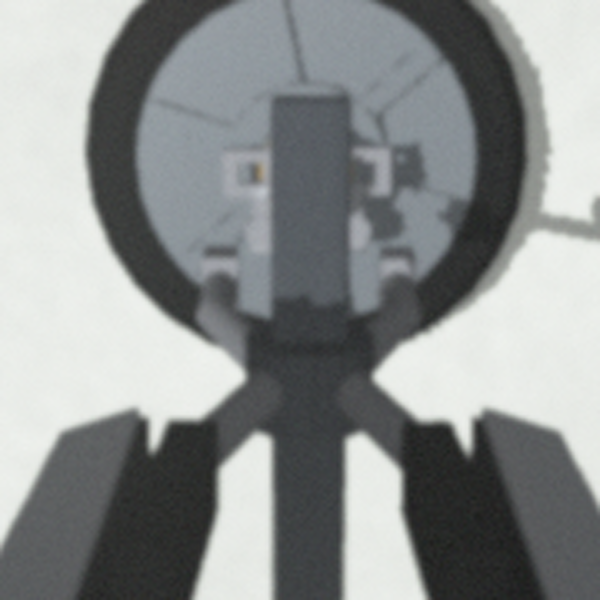

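step_arm(commands=[-0.03, -0.06, 0.01, 0, 0, -0.03, -0.2, 0.04, 0, 0, -0.03, -0.3, 0.07, 0, 0, -0.03, -0.33, 0.079, 0, 0, -0.03, -0.33, 0.079, 0, 0])

```text
clock: 20.08
tcp_pos: [0.4615, 0.2416, 0.4977]
ee_rot: [[-0.21, -0.978, -0.003], [-0.978, 0.21, -0.002], [0.002, 0.002, -1.0]]
wrist_force: [0.1, -0.4, -1.8]
finger_gap: 0.0485
```

```bash
python3 look.py w19;python3 - <<'E'
import cv2
im=cv2.imread('pics/w19.png')
cv2.imwrite('pics/w19a.png',cv2.resize(im[70:140,285:365],(686,600),interpolation=cv2.INTER_CUBIC))
cv2.imwrite('pics/w19b.png',cv2.resize(im[165:345,230:410],(600,600),interpolation=cv2.INTER_CUBIC))
E
```

```text
20.075 [0.4615 0.2416 0.4977] [-0.2098 -0.9777  0.0025] 0.048458815347161566 [ 0.06 -0.39 -1.82]
```

View pics/w19a.png

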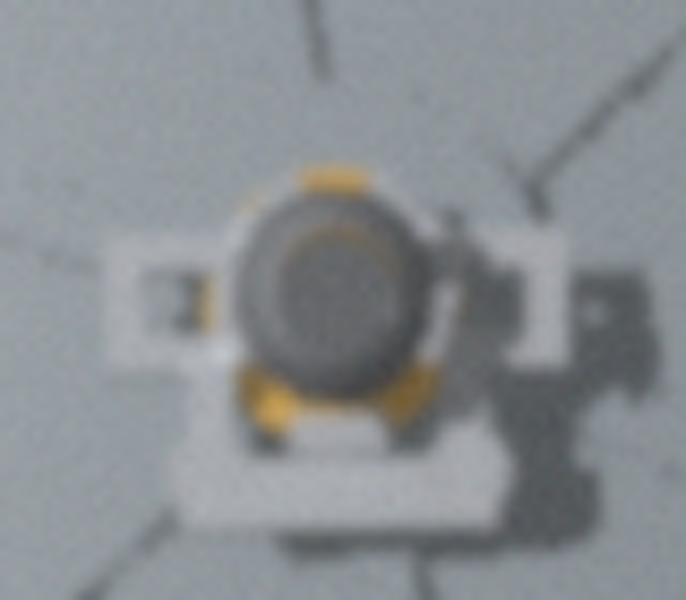

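View pics/w19b.png

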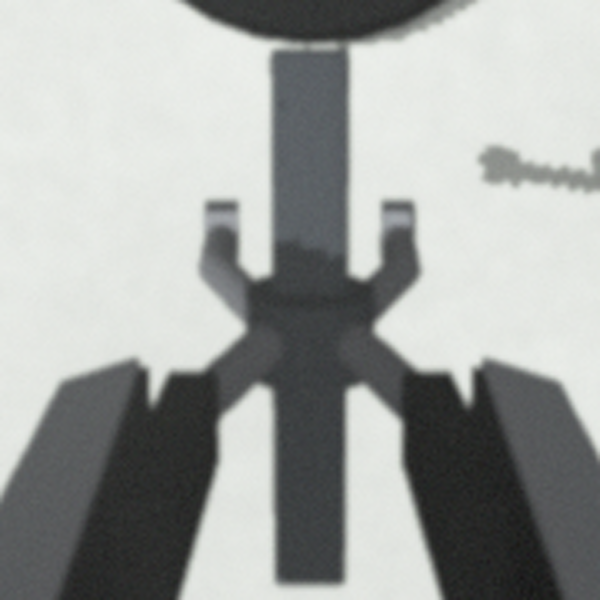

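```bash
python3 - <<'E'
from h import *
K=camera_model('wrist')['intrinsics'];H=camera_model('wrist')['hand_eye']
def toolpt(uv,zt):
    dd=H[:3,:3]@np.linalg.solve(K,[uv[0],uv[1],1]); return H[:3,3]+dd*(zt-H[2,3])/dd[2]
for zt in (.238,.2406,.243):
    a=toolpt((323.1,179.2),zt);b=toolpt((323,339.4),zt);print(zt,a[:2],b[:2],(a+b)[:2]/2,b[1]-a[1])
f=lambda x,y:(230+x*.3,165+y*.3)
print(toolpt(f(222,207),.3186),toolpt(f(398,207),.3186))
s=get_state();print(s['ee_rot'].round(4),s['joint_positions'])
E
```

```text
0.238 [ 0.00065481 -0.0504766 ] [0.00067419 0.05214478] [0.0006645  0.00083409] 0.10262138411648919
0.2406 [ 0.00065498 -0.05015263] [0.00067459 0.05369518] [0.00066479 0.00177128] 0.1038478051441206
0.243 [ 0.00065513 -0.04985357] [0.00067496 0.05512632] [0.00066505 0.00263637] 0.10497988609270342
[-0.02074049 -0.00180844  0.3186    ] [ 0.02195851 -0.00184253  0.3186    ]
[[-0.2104 -0.9776 -0.0025]
 [-0.9776  0.2104 -0.0019]
 [ 0.0024  0.002  -1.    ]] [ 3.15733929e-01  3.41639929e-02  1.54247166e+00 -1.08271061e-03
  1.56790726e+00  2.09855083e+00]
```

step_arm(commands=[-0.03, 0.01, -0.06, 0.01, 0, -0.03, 0.03, -0.2, 0.01, 0, -0.03, 0.055, -0.36, 0.01, 0, -0.03, 0.08, -0.53, 0.01, 0, -0.03, 0.105, -0.7, 0.01, 0, -0.03, 0.13, -0.86, 0.01, 0, -0.03, 0.14, -0.95, 0.01, 0, -0.03, 0.14, -0.95, 0.01, 0])

```text
clock: 21.12
tcp_pos: [0.5044, -0.047, 0.5007]
ee_rot: [[-0.216, -0.976, -0.003], [-0.976, 0.216, -0.003], [0.003, 0.002, -1.0]]
wrist_force: [-1.1, 0.6, -1.4]
finger_gap: 0.0483
```

step_arm(commands=[-0.03, 0.01, -0.08, 0, 0, -0.03, 0.03, -0.23, 0, 0, -0.03, 0.06, -0.4, 0, 0, -0.03, 0.08, -0.53, 0, 0, -0.03, 0.09, -0.588, 0, -0.001, -0.03, 0.09, -0.588, 0, -0.001, -0.03, 0.09, -0.588, 0, -0.001])

```text
clock: 22.0
tcp_pos: [0.5314, -0.2221, 0.5007]
ee_rot: [[-0.217, -0.976, -0.003], [-0.976, 0.217, -0.002], [0.002, 0.002, -1.0]]
wrist_force: [0.9, -0.7, -2.0]
finger_gap: 0.0485
```

```bash
python3 look.py w20 pliers_pivot pliers_tips;python3 - <<'E'
from h import *
im=cv2.imread('pics/w20.png')
cv2.imwrite('pics/w20z.png',cv2.resize(im[130:340,220:430],(600,600),interpolation=cv2.INTER_CUBIC))
im=get_image('side');cv2.imwrite('pics/s20.png',cv2.resize(im[90:250,330:490,::-1],(600,600),interpolation=cv2.INTER_CUBIC))
E
```

```text
22.0 [ 0.5314 -0.2221  0.5007] [-0.2174 -0.9761  0.0023] 0.04849695551129416 [ 0.89 -0.65 -2.  ]
pliers_pivot [324.1 263.7] 0.63
```

View pics/w20z.png

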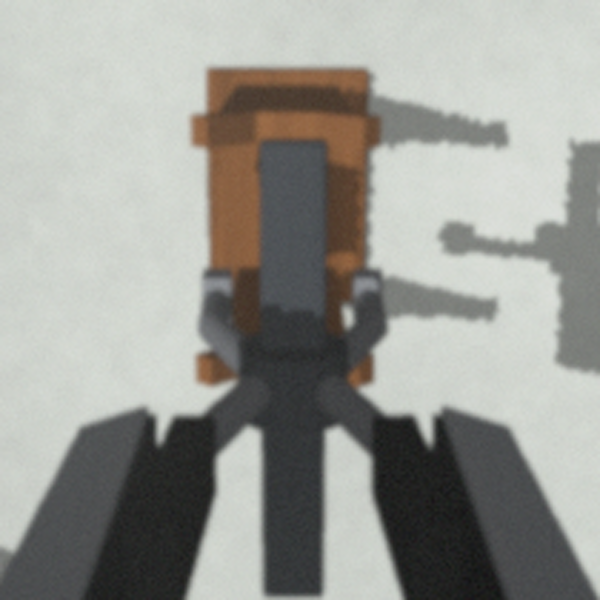

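View pics/s20.png

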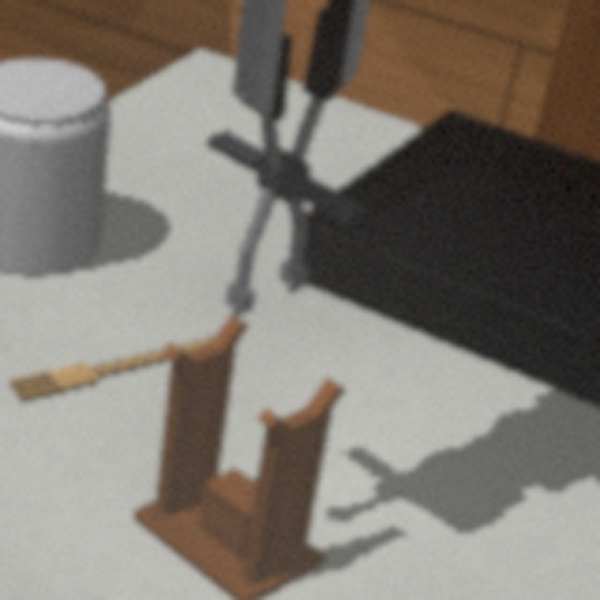

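step_arm(commands=[-0.03, -0.003, 0.008, 0, 0.001, -0.03, -0.003, 0.008, -0.05, 0.001, -0.03, -0.003, 0.008, -0.13, 0.001, -0.03, -0.003, 0.008, -0.22, 0.001, -0.03, -0.003, 0.008, -0.31, 0.001, -0.03, -0.003, 0.008, -0.37, 0.001, -0.03, -0.003, 0.008, -0.373, 0.001])

```text
clock: 23.08
tcp_pos: [0.5299, -0.2194, 0.3868]
ee_rot: [[-0.214, -0.977, -0.006], [-0.977, 0.214, -0.0], [0.002, 0.006, -1.0]]
wrist_force: [-0.4, -0.2, -1.6]
finger_gap: 0.0491
```

```bash
python3 look.py w21 ;python3 - <<'E'
from h import *
im=cv2.imread('pics/w21.png')
cv2.imwrite('pics/w21z.png',cv2.resize(im[130:340,220:430],(600,600),interpolation=cv2.INTER_CUBIC))
im=get_image('side');cv2.imwrite('pics/s21.png',cv2.resize(im[130:270,330:470,::-1],(600,600),interpolation=cv2.INTER_CUBIC))
E
```

```text
23.075 [ 0.5299 -0.2194  0.3868] [-0.214  -0.9768  0.0018] 0.049111536510719304 [-0.38 -0.16 -1.62]
```

View pics/w21z.png

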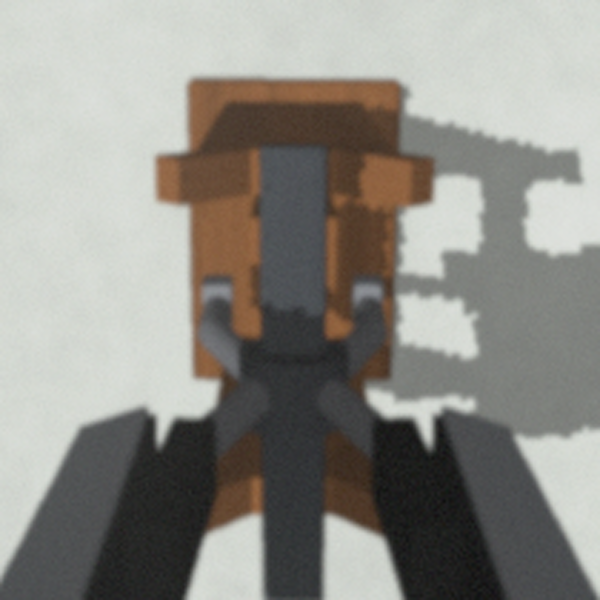

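View pics/s21.png

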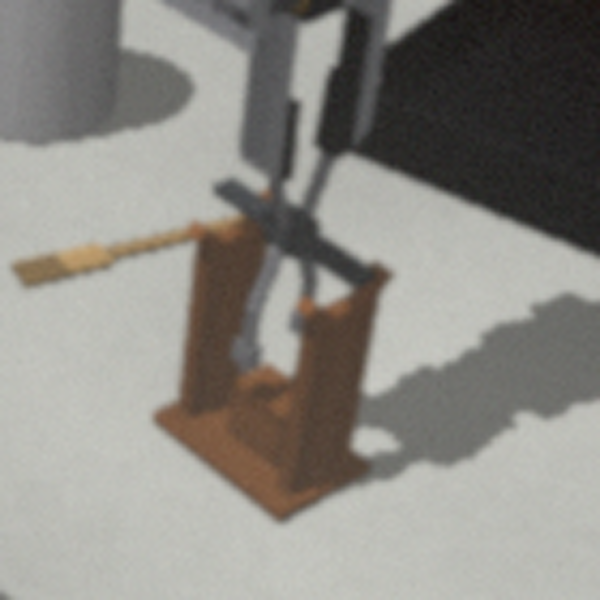

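step_arm(commands=[-0.03, 0.001, 0, -0.015, 0, -0.03, 0.001, 0, -0.03, 0, -0.03, 0.001, 0, -0.038, 0, -0.03, 0.001, 0, -0.038, 0])

```text
clock: 23.68
tcp_pos: [0.531, -0.2198, 0.3778]
ee_rot: [[-0.214, -0.977, -0.002], [-0.977, 0.214, -0.003], [0.003, 0.002, -1.0]]
wrist_force: [0.3, -0.0, -2.3]
finger_gap: 0.0488
```

step_arm(commands=[-0.03, 0.001, 0, -0.008, 0, -0.03, 0.001, 0, -0.008, 0])

```text
clock: 23.92
tcp_pos: [0.5312, -0.2198, 0.3752]
ee_rot: [[-0.214, -0.977, -0.003], [-0.977, 0.214, -0.003], [0.003, 0.002, -1.0]]
wrist_force: [0.2, -0.6, -2.3]
finger_gap: 0.0486
```

step_arm(commands=[-0.03, 0.001, 0, -0.006, 0, -0.03, 0.001, 0, -0.006, 0])

```text
clock: 24.18
tcp_pos: [0.5315, -0.2197, 0.3731]
ee_rot: [[-0.214, -0.977, -0.003], [-0.977, 0.214, -0.002], [0.003, 0.002, -1.0]]
wrist_force: [-0.1, 0.7, -1.7]
finger_gap: 0.0489
```

step_arm(commands=[-0.03, -0.003, 0, -0.006, 0, -0.03, -0.003, 0, -0.006, 0])

```text
clock: 24.42
tcp_pos: [0.5304, -0.2197, 0.3711]
ee_rot: [[-0.214, -0.977, -0.003], [-0.977, 0.214, -0.002], [0.003, 0.003, -1.0]]
wrist_force: [0.3, 0.0, -2.7]
finger_gap: 0.0485
```

step_arm(commands=[-0.03, 0, 0, -0.005, 0, -0.03, 0, 0, -0.005, 0])

```text
clock: 24.68
tcp_pos: [0.5304, -0.2196, 0.3694]
ee_rot: [[-0.214, -0.977, -0.004], [-0.977, 0.214, -0.002], [0.003, 0.003, -1.0]]
wrist_force: [0.7, -0.1, -1.7]
finger_gap: 0.0488
```

step_arm(commands=[-0.03, 0, 0, -0.005, 0, -0.03, 0, 0, -0.005, 0])

```text
clock: 24.92
tcp_pos: [0.5304, -0.2197, 0.3692]
ee_rot: [[-0.214, -0.977, -0.003], [-0.977, 0.214, -0.002], [0.003, 0.003, -1.0]]
wrist_force: [-3.3, 1.2, 5.3]
finger_gap: 0.0484
```

```bash
python3 look.py w22 ;python3 - <<'E'
from h import *
im=cv2.imread('pics/w22.png')
cv2.imwrite('pics/w22z.png',cv2.resize(im[130:340,220:430],(600,600),interpolation=cv2.INTER_CUBIC))
im=get_image('side');cv2.imwrite('pics/s22.png',cv2.resize(im[130:270,330:470,::-1],(600,600),interpolation=cv2.INTER_CUBIC))
E
```

```text
24.925 [ 0.5304 -0.2197  0.3692] [-0.214  -0.9768  0.003 ] 0.048446089971943704 [-3.34  1.22  5.34]
```

View pics/w22z.png

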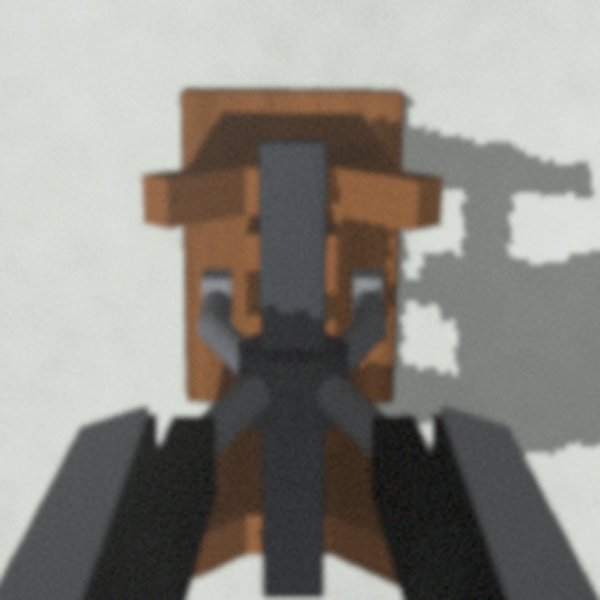

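View pics/s22.png

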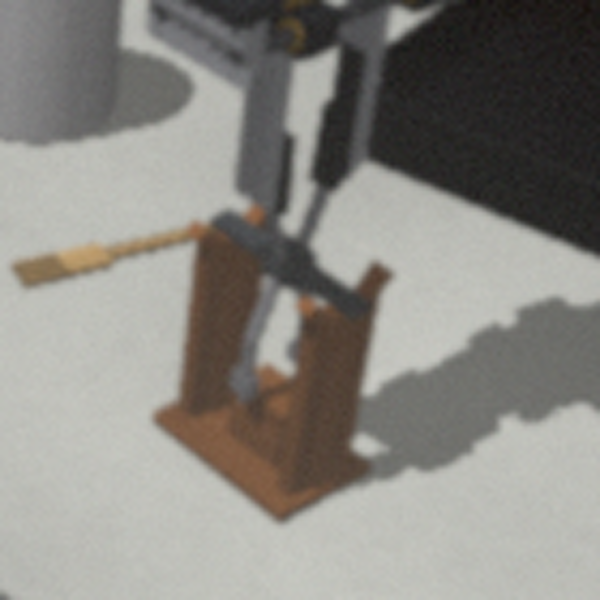

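step_arm(commands=[-0.03, 0, 0, 0.002, 0, -0.05, 0, 0, 0.002, 0, -0.08, 0, 0, 0.002, 0, -0.12, 0, 0, 0.002, 0, -0.2, 0, 0, 0.002, 0, -0.4, 0, 0, 0.002, 0, -0.7, 0, 0, 0.002, 0, -0.7, 0, 0, 0.002, 0])

```text
clock: 26.02
tcp_pos: [0.5304, -0.2197, 0.37]
ee_rot: [[-0.214, -0.977, -0.003], [-0.977, 0.214, -0.003], [0.003, 0.002, -1.0]]
wrist_force: [0.2, -0.1, -0.7]
finger_gap: 0.0789
```

```bash
python3 look.py w23 ;python3 - <<'E'
from h import *
im=cv2.imread('pics/w23.png')
cv2.imwrite('pics/w23z.png',cv2.resize(im[130:340,220:430],(600,600),interpolation=cv2.INTER_CUBIC))
im=get_image('side');cv2.imwrite('pics/s23.png',cv2.resize(im[130:270,330:470,::-1],(600,600),interpolation=cv2.INTER_CUBIC))
E
```

```text
26.025 [ 0.5304 -0.2197  0.37  ] [-0.2139 -0.9768  0.0032] 0.07890840828126944 [ 0.23 -0.05 -0.71]
```

View pics/w23z.png

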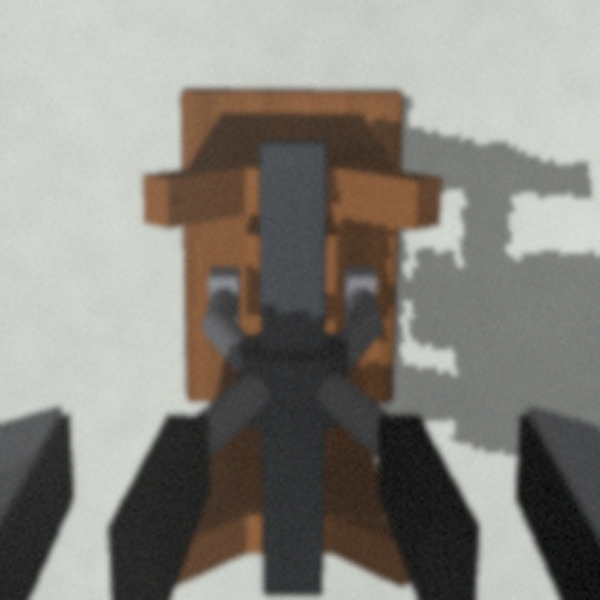

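View pics/s23.png

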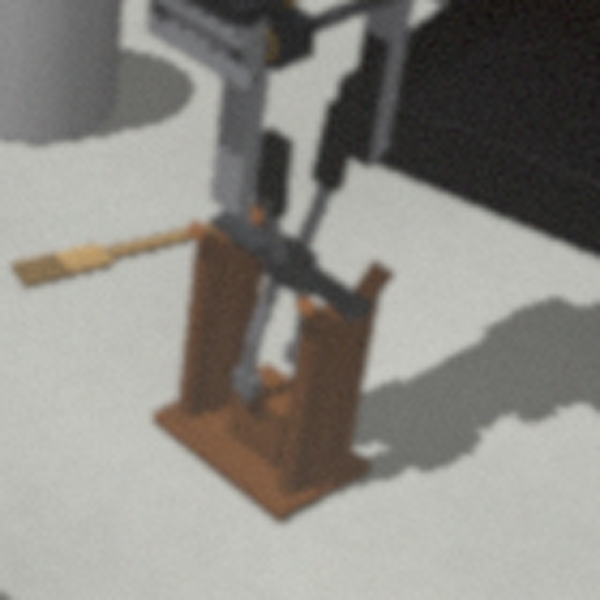

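Pliers hang in the notches, free and upright. Open fully and lift away.

step_arm(commands=[-1, 0, 0, 0, 0, -1, 0, 0, 0.03, 0, -1, 0, 0, 0.12, 0, -1, 0, 0, 0.25, 0, -1, 0, 0, 0.38, 0, -1, 0, 0, 0.45, 0, -1, 0, 0, 0.45, 0])

```text
clock: 27.0
tcp_pos: [0.5306, -0.2198, 0.508]
ee_rot: [[-0.214, -0.977, 0.002], [-0.977, 0.214, -0.006], [0.005, -0.003, -1.0]]
wrist_force: [-0.3, 0.7, -0.7]
finger_gap: 0.0937
```

```bash
python3 look.py w24 pliers_grip pliers_pivot ;python3 - <<'E'
from h import *
im=cv2.imread('pics/w24.png')
cv2.imwrite('pics/w24z.png',cv2.resize(im[130:310,230:410],(600,600),interpolation=cv2.INTER_CUBIC))
im=get_image('side')
a=cv2.resize(im[130:270,330:470,::-1],(400,400),interpolation=cv2.INTER_CUBIC);b=cv2.resize(im[280:380,190:290,::-1],(400,400),interpolation=cv2.INTER_CUBIC)
cv2.imwrite('pics/s24.png',np.hstack([a,b]));cv2.imwrite('pics/s24full.png',im[:,:,::-1])
E
```

```text
27.0 [ 0.5306 -0.2198  0.508 ] [-0.214  -0.9768  0.0051] 0.09372336121272516 [-0.29  0.67 -0.71]
pliers_grip [323.7 231.5] 0.91
pliers_pivot [321.8 218.8] 0.56
```

View pics/w24z.png

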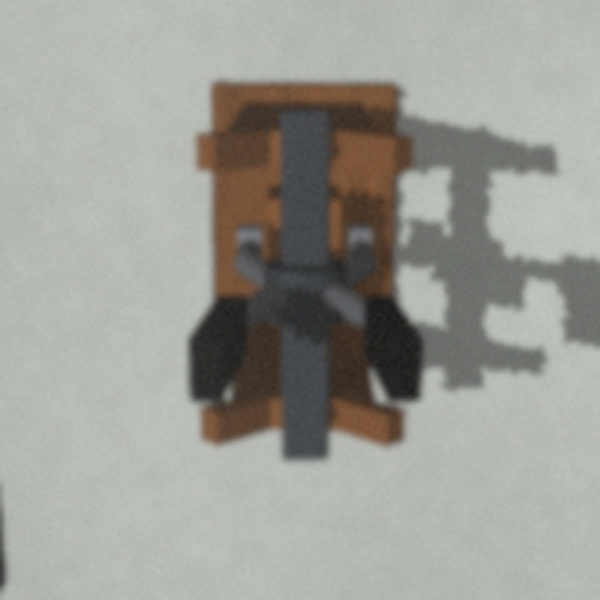

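View pics/s24.png

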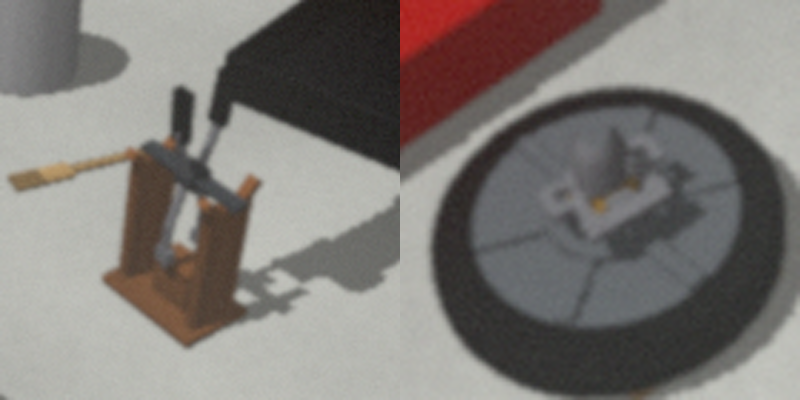

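View pics/s24full.png

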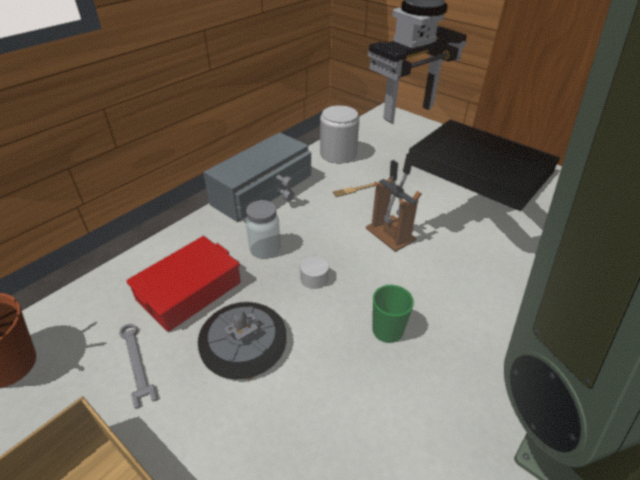

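```bash
python3 -c "
from bench import *
print(finish_job())"
```

```text
the job is handed in; nothing more can be done
None
```

The retaining ring is on the axle, in its groove by every sign I could see, and the empty pliers are hanging upright in their cradle again. I handed the job in at about 27 s.

- **Picking up the ring:** I squeezed the handles to their 39 mm stop with a 28 N grip. The spread ring came up with the pliers.
- **Pressing the washer:** I lowered the ring over the axle in small steps. The washer's spring took up at a tool height of about 0.383 m, and a firm stop came at 0.3745 m. The push there was about 8 N, judged from the wrist force less the tool's weight. It reached about 9 N while I eased the handles, below the 18 N limit.
- **Releasing the ring:** I eased the handles to 48.5 mm and lifted the tips straight out. The ring stayed where it was.
- **Returning the pliers:** I hung them in the notches. They touched down at the same height as when I first took them, with about 7–8 N of push.

**Last checks:**
- **Ring:** The wrist camera, looking from above after I moved clear, showed it spanning about 56.5 mm over its lugs. That matches closed, and the inner edges are hidden under the thick part of the axle. The brass washer shows beneath it.
- **Pliers:** They hang centred, with the gripper open and about 14 cm above them.
- **Other things:** In the final side picture they look unmoved from the start.
- **Not measured:** I did not read the washer's travel or the ring's arm angles directly; both are inferred from the pictures and forces.
- **Disagreements:** None of the checks failed. The hub position estimates from the different cameras differed by up to 2 mm, apart from one side-view detection that was 5 mm off. I went by the wrist view.

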